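# Weigh a turned hub on the bench steelyard

## Robot

A 6-joint arm with a two-finger parallel gripper is mounted at the origin on the work surface. World frame = base frame: x ahead of the robot, y to its left, z up, the work surface at z = 0. Lengths are in m, angles in degrees, forces in N, time in s.
With the tool pointing down it reaches from about 0.3 to 0.75 m from the base axis. Payload 8.5 kg.
Tool frame: the origin (TCP) lies on the centre line of the jaws, within the pads' length; the fingertips stand 8 mm ahead of it and the grasp point (between the pads) lies 11 mm behind it; y points along the fingers, z is the direction in which the jaws open and shut, and the axes are right-handed (so a half turn about y gives the same grasp; the last joint's range is limited). The gripper opens to 88 mm and grips with 3 to 60 N. Pads are 18 mm wide; open, the fingers measure 123 mm over their backs; the gripper's body (75 mm by 187 mm) begins 45 mm behind the grasp point.
Start: joints at [-82.81, 21.807, 74.336, -0, 83.858, -12.336], TCP at [0.184, -0.518, 0.247] pointing down, gripper open.
Joint ranges: [-178.18, 178.18], [-50.72, 133.34], [12.68, 142.11], [-81.47, 261.47], [9.98, 163.14], [-165.26, 165.26]. Speed limits (degrees/s): [136.94, 136.94, 180, 180, 180, 180].

## Interface

Orientations are given as [roll, pitch, yaw] about the fixed x, y, z axes, in that order (R = Rz(yaw) Ry(pitch) Rx(roll)).
In Python, from bench import get_obs, get_image, camera_model, hand_in, find_in, trace gives the robot as it stands. The module is installed in compiled form; this text tells all that it offers.
- The arm moves only by the tool servo_tool, never from a script. Its argument "moves" is a list of rows, each a list of 7 numbers: the shift along the tool's x, y, z in mm, then the turn, a rotation vector about the tool's x, y, z in degrees, then the finger opening in mm, from 0 to 88.1. In form: [[tx, ty, tz, ax, ay, az, gripper], ...]. A call has 1 to 12 rows; each row is the pose to reach, as a shift and turn from the pose commanded when the call began, along the tool's axes at that moment; what a row does not reach only later rows make up. A row lasts 1/10 s, in which the tool goes at most 50 mm and 8.59 degrees, less where a joint would pass 70% of its speed; a pose out of reach is approached as far as the arm can. A call with a gripper value outside its range is refused whole. The fingers move at their own pace and stop on an object; "newtons" is the grip in N (left out, the last holds). Time passes only in rows, so rows that repeat a pose let the fingers close. It gives the time, the measured TCP pose, the force and the opening at its end, in the units of the state.
- get_obs(): the state, without advancing time (a new reading comes with each control period).
- get_image(name): name is "scene" or "top" or "wrist"; returns the picture (420x560x3 uint8, red, green, blue); there is no depth.
- camera_model(name): a dict with "vfov" (degrees; the focal length in pixels is half the picture's height over the tangent of half this angle, whatever the lens; pixels are square), "cx", "cy" (the principal point, pixels), "dist_coeffs" ([k1, k2, p1, p2, k3] as OpenCV has them; the pictures are not rectified), "rvec" (rotation vector, rad) and "tvec" (3), from world to camera coordinates, as OpenCV has them. Camera axes: x right, y down, z forward; pixel columns grow to the right and rows downward; lengths in m; the calibration is good to about 2 mm. A picture is of the moment at which its call begins: read the wrist's pose just before it. camera_model takes no time and is no camera call; for the wrist camera it gives the pose at the moment of the call.
- hand_in(): hands the job in, once; it reports no verdict.
Trained networks look in the newest picture that a camera, given by its name, has taken for a name from the list of things; names that differ only in an ending like _2 or _b are one class to them, and where a whole thing is asked for, a point or a joint stands for the part that bears it (a point fixed in the world has none). Each returns a list of dicts, best first, with "confidence" (0 to 1); they miss things now and then, are a little off and sometimes report something else, mostly with a low value. They report only what shows in the picture. A call takes as long as a camera call. They do not tell look-alikes from the thing itself.
- find_in(camera, thing): "bbox" ([left, top, right, bottom] in pixels, round what is visible of it).
- trace(camera, thing): "mask" (420x560 bool, what is visible of it) and "bbox" ([left, top, right, bottom] in pixels, round what is visible of it).
The state is a dict: "time_s": time; "qpos": joint angles; "qd": joint speeds; "joint_efforts": joint torques, N m; "eef_pos": TCP position; "tool_rot": TCP orientation; "ft_force": force on the tool from outside, world axes, zero at the start; "moment": the same for the moment, N m; "opening": opening from 0.0 (shut) to 1.0 (fully open).
Only numpy, scipy, OpenCV 4.12 (cv2) and the standard library are available. Lean on these libraries where they do the work, as an engineer would, in place of code of your own. Each camera call takes 0.05 s, during which the arm holds its last target.

## Task

Weigh the flanged steel hub: stand it upright in the hanging pan of the steelyard, then slide the poise along the beam until the beam floats level, and let go. Leave the hammer, the oil bottle, the plain collar and the short bush where they are.

Things in the scene. Friction and masses are not known exactly. Their poses are not given: they have to be found in the camera images.
- beam (a joint): Tilt of the steelyard's beam, rad: 0 level; positive = poise end down (poise too far out); negative = pan end down. Stops at -0.08 and +0.08. Let free, it settles in about 2.5 s. With the hub in the pan and the beam off its stops, 10 mm of poise travel changes the tilt by about 0.075 rad. Pushing on the poise also rocks the beam while the push lasts.
- poise (a joint): Position of the poise along the beam, m, 0 to 0.175. 0 = innermost, its centre 40 mm from the pivot; grows outwards (towards -y of the stand). Friction of about 2.5 N holds it where it is left. Where it balances depends on the hub's unknown mass (0.39 to 0.71 kg) and lies between about 0.07 and 0.15.
- poise_lug (a point): Middle of the poise's upright lug, a dark steel plate 40 mm wide (across the beam), 16 mm thick (along the beam), from 29 mm below to 31 mm above this point; 240 mm above the bench when the beam is level. Its axes are the beam's. Below it, in one piece, is the poise block round the beam, 46 mm long along the beam, 44 mm wide.
- pivot (a point): The beam's pivot, 180 mm above the bench; axes of the fixed stand: x across the beam, y along it towards the pan, z up. Two grey cheeks, 52 mm wide over all and 36 mm long, rise to 192 mm here. Base plate 120 mm wide, 12 mm thick, from 110 mm on the pan side to 270 mm on the poise side.
- beam_tip (a point): Pointed outer end of the beam, 250 mm from the pivot on the poise side (-y of the stand). The beam is a grey bar 20 mm high, 10 mm wide. When level the tip is 180 mm above the bench, beside a short white mark on the fixed gauge post, between its two gate bars; the post's top is 208 mm above the bench.
- pan_floor (a point): Centre of the inner floor of the round steel pan, 110 mm from the pivot, 100 mm above the bench when level; inner radius 54 mm, rim 12 mm high. Hangs by two wires 66 mm either side (stand x), swings about stand x. The beam's fork is open above it: arms 140 mm apart (stand x), cross bar 57 mm from the pan's centre towards the pivot, none higher than 202 mm.
- hub: The part to be weighed: turned steel hub, a flange of 68 mm diameter and 14 mm thick, a short shoulder of 32 mm diameter to 22 mm, and a round post of 24 mm diameter up to 90 mm high. Stands upright on its flange on the bench, to the left of the steelyard. Origin: centre of its underside; z is up along the post.
- hammer: Bystander: hammer with wooden handle, 240 mm, lying in front of the beam.
- oil: Bystander: grey bottle, 52 mm diameter, 120 mm tall, standing behind the beam.
- collar: Bystander: plain steel ring, 68 mm diameter, 25 mm high, in front of the pan.
- bush: Bystander: short stepped steel bush, 60 mm diameter, 50 mm high.
Mind the look-alikes: they are no part of the job. Leave any turquoise look-alike of the hub alone.

How it is judged (in metres and radians):
On the way:
1. the hub stands upright in the pan, released (distance between hub and pan_floor below 0.03 m and angle between hub's own z axis and vertical below 0.3 rad and contact force between the fingers and hub below 0.1 N), for 0.2 s.
At the end, for the whole second after the job is handed in: The hub stands upright in the pan (its underside's centre within 30 mm of the pan floor's centre, tilted less than 0.3 rad) and the free beam is at rest within 0.03 rad of level (distance between hub and pan_floor below 0.03 m and angle between hub's own z axis and vertical below 0.3 rad and value of joint beam between -0.03 and 0.03 rad and velocity of joint beam between -0.05 and 0.05 rad/s); the robot touches nothing.
It fails at once if a bystander (hammer, oil bottle, collar or bush) is moved more than 30 mm (distance of any of hammer, oil, collar, bush from where it was at the start of the episode above 0.03 m).
It also fails if it takes over 72 s, if anything falls off the work surface, if the arm or the gripper's body presses on something with over 40 N, if the wrist force passes 120 N, or if a joint passes its speed limit or range.

## Working session

There is one attempt and no reset: what is moved stays moved. The work goes in short steps, Python scripts to look and compute and a tool call to move; the robot and the scene stay as the last step left them, time stands still between calls to the robot, and variables do not carry over. Pictures are saved under pics/ and viewed, and the job is handed in when it is done.

Besides the shell and the picture viewer there is one more tool, called after "Emit:" by a JSON object that holds its "method" and its "body", one argument or row to a line. servo_tool: Moves the arm, as the interface text tells. Its arguments: {"type":"object","properties":{"moves":{"type":"array","items":{"type":"array","items":{"type":"number"}}},"newtons":{"type":"number"}},"required":["moves"]}

```bash
ls; mkdir -p pics
python3 - <<'E'
from bench import *
import cv2
o=get_obs();print({k:o[k] for k in o})
for n in("scene","top","wrist"):
    im=get_image(n);cv2.imwrite(f"pics/{n}0.png",im[:,:,::-1]);print(n,camera_model(n))
    for t in("hub","pan_floor","poise_lug","beam_tip","collar","bush","oil","hammer"):
        print(t,[(round(d['confidence'],2),[round(float(v)) for v in d['bbox']]) for d in find_in(n,t)[:4]])
E
```

```text
pics
{'time_s': 0.0, 'qpos': array([-8.28089153e+01,  2.18397126e+01,  7.43847366e+01, -9.02707215e-04,
        8.38598370e+01, -1.23362968e+01]), 'qd': array([-0.0517654 , -0.00677152,  0.05727168, -0.07313229, -0.01606055,
        0.05567014]), 'joint_efforts': array([ 6.25575431e-04, -4.37929165e+01, -2.24556345e+01,  7.13278726e-02,
        3.52742546e-02, -8.97677683e-05]), 'eef_pos': array([ 0.18379499, -0.51808339,  0.24614985]), 'tool_rot': array([-9.00825317e+01,  1.71309915e-02, -1.60472534e+02]), 'ft_force': array([-0.09074143, -0.1432749 , -0.66485103]), 'moment': array([-0.00643848,  0.03848499, -0.04888666]), 'opening': 0.9970481450845201}
scene {'vfov': 50.661858656701426, 'cx': 280.7557970447392, 'cy': 206.89508634833575, 'dist_coeffs': array([-0.01635913,  0.        ,  0.        ,  0.        ,  0.        ]), 'rvec': array([ 1.67936318,  1.8238171 , -0.75782935]), 'tvec': array([-0.01326674, -0.25475399,  1.67030441])}
hub [(0.62, [358, 189, 384, 217]), (0.55, [361, 218, 387, 248])]
pan_floor [(0.67, [275, 200, 319, 258])]
poise_lug [(0.68, [210, 180, 232, 224])]
beam
[... 602 characters left out ...]
.55, [234, 150, 283, 205])]
poise_lug [(0.19, [327, 176, 354, 198])]
beam_tip [(0.9, [230, 142, 406, 215]), (0.28, [233, 146, 287, 206])]
collar []
bush [(0.93, [146, 146, 174, 171])]
oil [(0.7, [303, 121, 325, 148]), (0.34, [325, 174, 354, 198]), (0.16, [241, 220, 269, 243])]
hammer [(0.89, [360, 222, 396, 315])]
wrist {'vfov': 61.29010745510123, 'cx': 278.24935292588015, 'cy': 207.90393145516737, 'dist_coeffs': array([0.01414595, 0.        , 0.        , 0.        , 0.        ]), 'rvec': array([-2.37020315,  1.6753095 ,  0.23811018]), 'tvec': array([-0.54959023, -0.03778525,  0.38909092])}
hub []
pan_floor []
poise_lug []
beam_tip []
collar []
bush []
oil []
hammer [(0.56, [13, 1, 62, 19])]
```

View pics/scene0.png

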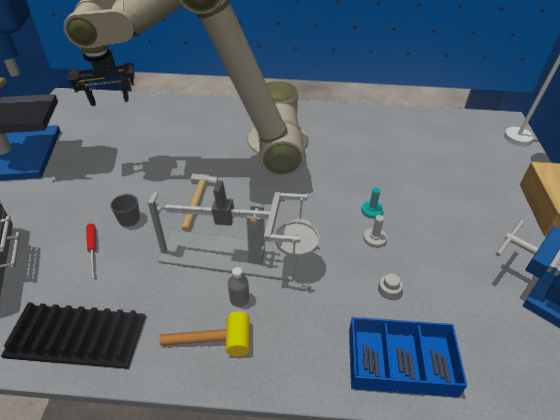

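View pics/top0.png

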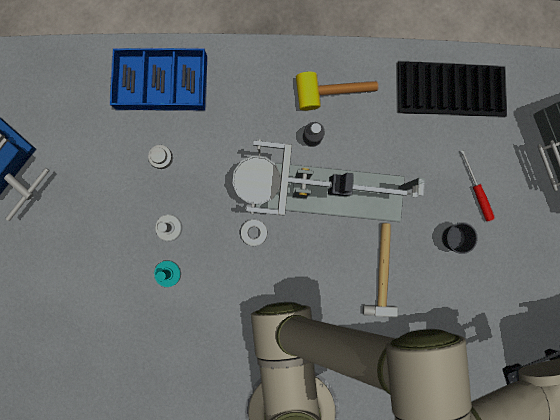

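Run:
```python
import cv2
a=cv2.imread("pics/scene0.png")[175:265,335:420];b=cv2.imread("pics/top0.png")[200:300,130:215]
cv2.imwrite("pics/crop0.png",cv2.hconcat([cv2.resize(a,(400,420),interpolation=2),cv2.resize(b,(400,420),interpolation=2)]))
```

```text
(no output)
```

View pics/crop0.png

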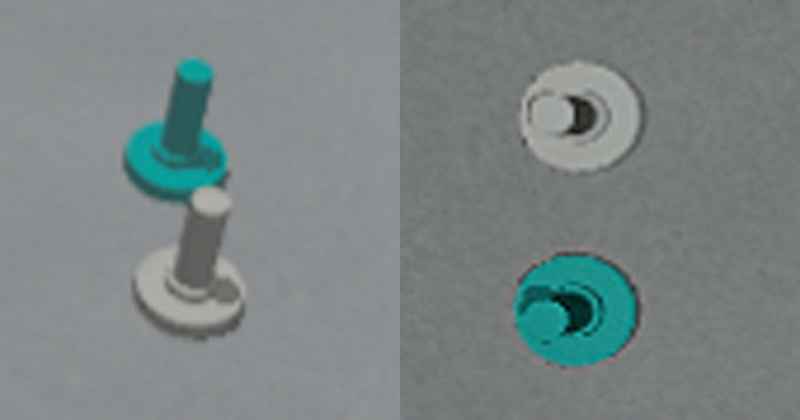

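The pictures show grey hub at top (168,228) and scene (376,228). It could be confused with the turquoise hub at top (167,273), the bush at (160,157) and the collar at (254,232). I choose the grey one with the tall post; the crop confirms it. The steelyard has its pan at top (257,181), its poise at (342,184) and its tip at (415,188).

```bash
cat > h.py <<'E'
import numpy as np,cv2
from bench import *
def K(c):
    f=210/np.tan(np.radians(c['vfov']/2)); return np.array([[f,0,c['cx']],[0,f,c['cy']],[0,0,1]])
def proj(c,P):
    return cv2.projectPoints(np.atleast_2d(np.float64(P)),c['rvec'],c['tvec'],K(c),c['dist_coeffs'])[0].reshape(-1,2)
def ray(c,uv):
    n=cv2.undistortPoints(np.float64(uv).reshape(-1,1,2),K(c),c['dist_coeffs']).reshape(-1,2)
    R=cv2.Rodrigues(c['rvec'])[0]; d=np.c_[n,np.ones(len(n))]@R; o=-R.T@c['tvec']; return o,d
def atz(c,uv,z):
    o,d=ray(c,uv); return o+d*((z-o[2])/d[:,2])[:,None]
def tri(cs,uvs):
    A=np.zeros((3,3));b=np.zeros(3)
    for c,uv in zip(cs,uvs):
        o,d=ray(c,[uv]);d=d[0]/np.linalg.norm(d[0]);M=np.eye(3)-np.outer(d,d);A+=M;b+=M@o
    return np.linalg.solve(A,b)
def mask(cam,t,i=0): return trace(cam,t)[i]['mask']
E
python3 - <<'E'
from h import *
a=cv2.imread("pics/scene0.png")[170:290,140:330];b=cv2.imread("pics/top0.png")[130:240,225:430]
cv2.imwrite("pics/s1.png",cv2.resize(a,None,fx=4.2,fy=4.2,interpolation=2)[:, :800])
cv2.imwrite("pics/t1.png",cv2.resize(b,None,fx=3.9,fy=3.9,interpolation=2))
c=camera_model("top");s=camera_model("scene")
print("hub",atz(c,[(168.7,227.4)],.014),atz(c,[(162.1,226.9)],.09))
E
```

```text
hub [[0.4771867  0.32136625 0.014     ]] [[0.47706075 0.32303353 0.09      ]]
```

View pics/s1.png

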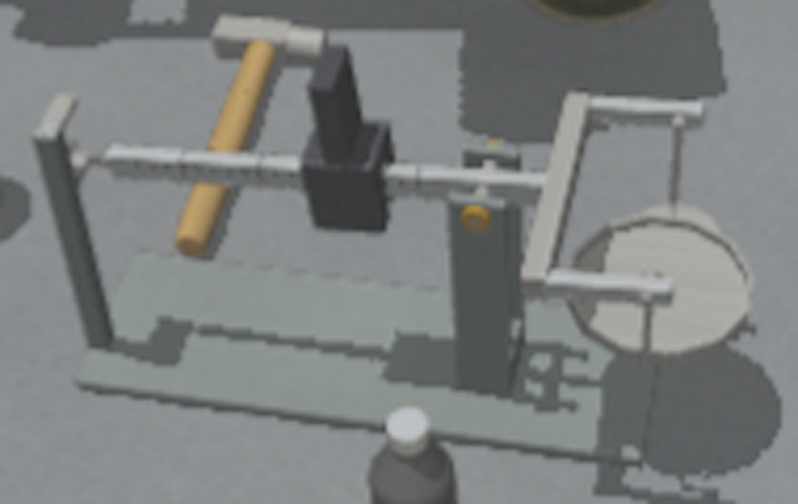

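View pics/t1.png

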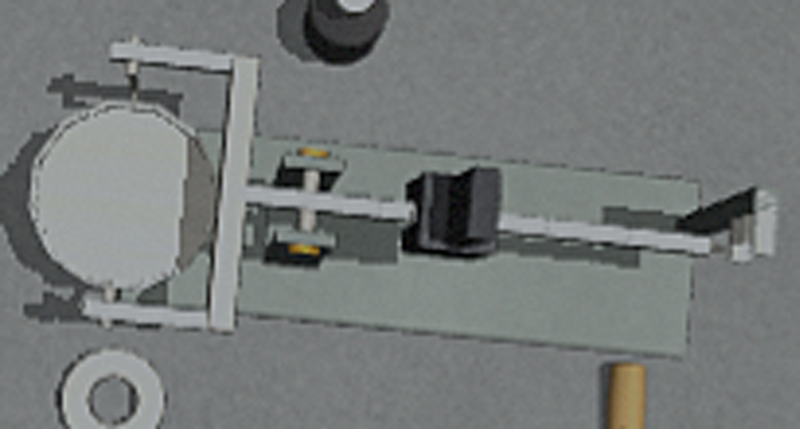

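Run:
```python
from h import *
from scipy.optimize import least_squares
c=camera_model("top");s=camera_model("scene")
T=lambda u,v:(u/3.9+225,v/3.9+130)
S=lambda u,v:(u/4.2+140,v/4.2+170)
# stand frame pts, z above bench
P=[(.06,-.27,.012),(-.06,-.27,.012),(-.06,.11,.012),(.06,.11,0)]
obs=[(c,T(700,182),0),(c,T(685,355),1),(c,T(166,307),2),(s,S(78,375),None)]
def W(p,P): 
    cs,sn=np.cos(p[2]),np.sin(p[2]);P=np.atleast_2d(P)
    return np.c_[p[0]+cs*P[:,0]-sn*P[:,1],p[1]+sn*P[:,0]+cs*P[:,1],P[:,2]]
pts=[(c,T(700,182),(.06,-.27,.012)),(c,T(685,355),(-.06,-.27,.012)),(c,T(166,307),(-.06,.11,.012)),
 (s,S(78,385),(.06,-.27,0)),(s,S(645,463),(.06,.11,0)),
 (c,T(315,161),(.020,0,.192)),(c,T(302,240),(-.020,0,.192))]
f=lambda p:np.concatenate([(proj(cc,W(p,P))[0]-uv) for cc,uv,P in pts])
r=least_squares(f,[.55,0,0],loss='soft_l1')
print(r.x,np.degrees(r.x[2]));print(f(r.x).reshape(-1,2).round(1))
np.save("stand.npy",r.x)
p=r.x
for nm,P in [("pivot",(0,0,.18)),("pan",(0,.11,.1)),("tip",(0,-.25,.18))]:
    w=W(p,P);print(nm,w,proj(c,w),proj(s,w))
print("lug tri",tri([c,s],[T(475,205),S(335,60)]))
print("tip tri",tri([c,s],[T(722,243),S(75,160)]))
print("collar",atz(c,[T(112,400)],.025),"oil",atz(c,[T(347,20)],.06))
for cc,n in((c,"top"),(s,"scene")):
    a=cv2.imread(f"pics/{n}0.png")
    m=mask(n,"poise_lug");print(n,cv2.boundingRect(m.astype(np.uint8)))
```

```text
[ 0.58083691 -0.01358183 -0.07350965] -4.211792656340235
[[ -0.4  -0.4]
 [  0.    1. ]
 [-12.7   0.1]
 [ -1.9   1.2]
 [ -2.    0.5]
 [ -1.2   2.3]
 [  0.6  -0.2]]
pivot [[ 0.58083691 -0.01358183  0.18      ]] [[303.48613187 182.98504671]] [[254.15769255 213.49280387]]
pan [[0.58891569 0.0961211  0.1       ]] [[256.07381191 182.15650169]] [[295.78977823 239.75096588]]
tip [[ 0.56247604 -0.26290667  0.18      ]] [[411.84946557 193.14815337]] [[159.7142623  202.32165836]]
lug tri [ 0.57448251 -0.09804784  0.26632105]
tip tri [ 0.56649262 -0.26673667  0.16202752]
collar [[0.46780703 0.10186929 0.025     ]] oil [[ 0.71437497 -0.04568637  0.06      ]]
top (328, 173, 26, 24)
scene (211, 180, 23, 45)
```

Run:
```python
from h import *
from scipy.optimize import least_squares
c=camera_model("top");s=camera_model("scene")
T=lambda u,v:(u/3.9+225,v/3.9+130)
S=lambda u,v:(u/4.2+140,v/4.2+170)
def W(p,P): 
    cs,sn=np.cos(p[2]),np.sin(p[2]);P=np.atleast_2d(P)
    return np.c_[p[0]+cs*P[:,0]-sn*P[:,1],p[1]+sn*P[:,0]+cs*P[:,1],P[:,2]]
pts=[(c,T(700,181),(.06,-.27,.012)),(c,T(685,356),(-.06,-.27,.012)),
 (s,S(78,385),(.06,-.27,0)),(s,S(645,463),(.06,.11,0)),(s,S(148,254),(-.06,-.27,.012)),
 (c,T(315,161),(.020,0,.192)),(c,T(302,240),(-.020,0,.192)),
 (c,T(123,195),(0,.109,.121)),(s,S(663,288),(0,.109,.121)),(c,T(725,243),(0,-.249,.160)),(s,S(75,160),(0,-.249,.160))]
f=lambda p:np.concatenate([(proj(cc,W(p,P))[0]-uv) for cc,uv,P in pts])
r=least_squares(f,[.55,0,0],loss='soft_l1')
p=r.x
print(r.x,np.degrees(r.x[2]));print(f(r.x).reshape(-1,2).round(1))
np.save("stand.npy",r.x)
for nm,P in [("pivot",(0,0,.18)),("pan",(0,.11,.1)),("tip",(0,-.25,.18))]:
    w=W(p,P);print(nm,w)
for n,cc in(("top",c),("scene",s)):
    a=cv2.imread(f"pics/{n}0.png")
    for P in [(.06,-.27,.012),(-.06,-.27,.012),(-.06,.11,.012),(.06,.11,.012),(0,.109,.121),(0,.163,.121),(0,.055,.121),(.054,.109,.121),(-.054,.109,.121),(0,0,.192),(0,-.249,.16),(.02,-.1,.232),(-.02,-.1,.232)]:
        u,v=proj(cc,W(p,P))[0];cv2.circle(a,(round(u*8),round(v*8)),8,(0,0,255),-1,shift=3)
    a=a[130:240,225:430] if n=="top" else a[170:290,140:330]
    cv2.imwrite(f"pics/f_{n}.png",cv2.resize(a,None,fx=3.9,fy=3.9,interpolation=2))
```

```text
[ 0.58332558 -0.01320694 -0.07795868] -4.466703059644634
[[-0.4 -0.6]
 [-0.3  0.2]
 [-2.   1.6]
 [-2.1  1.4]
 [-5.1 -1.1]
 [-1.3  1.2]
 [ 0.4 -1.4]
 [-0.4  0. ]
 [-2.1 -3.4]
 [-1.9  0.9]
 [ 3.6  0.2]]
pivot [[ 0.58332558 -0.01320694  0.18      ]]
pan [[0.59189235 0.09645896 0.1       ]]
tip [[ 0.56385564 -0.26244763  0.18      ]]
```

View pics/f_top.png

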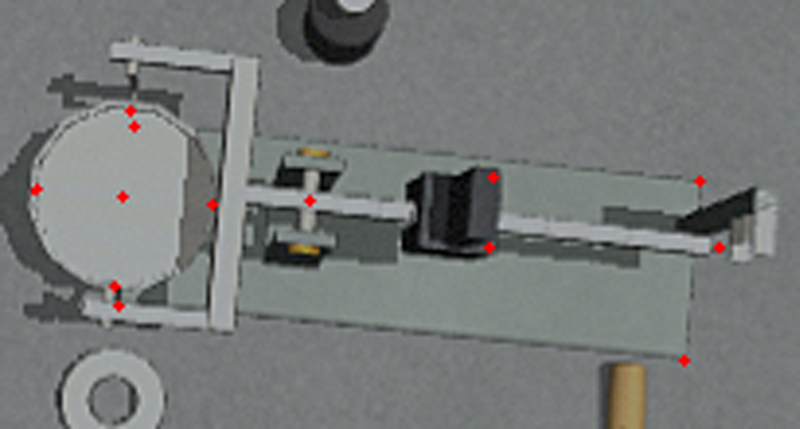

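View pics/f_scene.png

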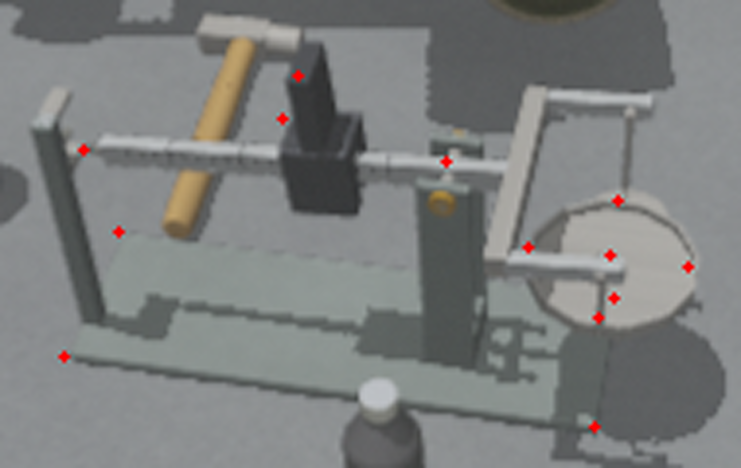

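```bash
cat >> h.py <<'E'
from scipy.spatial.transform import Rotation as Ro
def go(pos,yaw,o=None):
    o=o or get_obs()
    R=Ro.from_euler('xyz',o['tool_rot'],degrees=True); G=Ro.from_euler('xyz',[-90,0,yaw],degrees=True)
    t=R.inv().apply(np.array(pos)-o['eef_pos'])*1000; r=(R.inv()*G).as_rotvec(degrees=True)
    print("move",t.round(1),r.round(2),"q",o['qpos'].round(1),"eef",o['eef_pos'].round(4),"rot",o['tool_rot'].round(2),"F",o['ft_force'].round(2),"t",round(o['time_s'],2))
E
python3 - <<'E'
from h import *
go((.477,.322,.20),-70); go((.477,.322,.2),-45)
c=camera_model("wrist");R=cv2.Rodrigues(c['rvec'])[0];o=get_obs();Rt=Ro.from_euler('xyz',o['tool_rot'],degrees=True).as_matrix()
print("cam in tool",Rt.T@(-R.T@c['tvec']-o['eef_pos']),"axes",(Rt.T@R.T).round(2))
E
```

```text
move [-557.2   46.8 -694. ] [  0.   -90.47  -0.  ] q [-82.8  21.8  74.3   0.   83.9 -12.3] eef [ 0.1838 -0.5184  0.2467] rot [ -90.      0.   -160.47] F [ 0.15 -0.09  0.46] t 1.45
move [-557.2   46.8 -694. ] [   0.   -115.47   -0.  ] q [-82.8  21.8  74.3   0.   83.9 -12.3] eef [ 0.1838 -0.5184  0.2467] rot [ -90.      0.   -160.47] F [ 0.15 -0.09  0.46] t 1.45
cam in tool [-7.14574626e-02 -1.37213698e-01 -1.25114468e-04] axes [[ 0.    0.96  0.28]
 [ 0.   -0.28  0.96]
 [ 1.   -0.   -0.  ]]
```

Emit:
{"method": "servo_tool", "body": {
  "moves": [
    [-557,47,-694,0,-90,0,60],
    [-557,47,-694,0,-90,0,60],
    [-557,47,-694,0,-90,0,60],
    [-557,47,-694,0,-90,0,60],
    [-557,47,-694,0,-90,0,60],
    [-557,47,-694,0,-90,0,60],
    [-557,47,-694,0,-90,0,60],
    [-557,47,-694,0,-90,0,60],
    [-557,47,-694,0,-90,0,60],
    [-557,47,-694,0,-90,0,60],
    [-557,47,-694,0,-90,0,60],
    [-557,47,-694,0,-90,0,60]
  ]
}}

```text
time_s: 2.65
eef_pos: [0.3814, 0.0496, 0.2154]
tool_rot: [-89.9, -0.0, -70.3]
ft_force: [0.3, -0.5, 0.1]
opening: 0.682
```

Run:
```python
from h import *
go((.477,.322,.20),-70)
```

```text
move [-224.4   15.4  181.6] [-0.06 -0.35  0.04] q [-10.4   6.8 101.1  -0.   72.  -30. ] eef [0.3814 0.0496 0.2154] rot [-8.994e+01 -4.000e-02 -7.035e+01] F [ 0.34 -0.47  0.1 ] t 2.65
```

Emit:
{"method": "servo_tool", "body": {
  "moves": [
    [-224,15,182,0,0,0,60],
    [-224,15,182,0,0,0,60],
    [-224,15,182,0,0,0,60],
    [-224,15,182,0,0,0,60],
    [-224,15,182,0,0,0,60],
    [-224,15,182,0,0,0,60],
    [-224,15,182,0,0,0,60],
    [-224,15,182,0,0,0,60]
  ]
}}

```text
time_s: 3.45
eef_pos: [0.4775, 0.3195, 0.1996]
tool_rot: [-90.1, -0.0, -70.4]
ft_force: [0.7, -0.9, 0.2]
opening: 0.679
```

Run:
```python
from h import *
go((.477,.322,.069+.02),-70)
w=camera_model("wrist");im=get_image("wrist");a=im[:,:,::-1].copy()
r=trace("wrist","hub")
for d in r: print(d['confidence'],d['bbox'])
for P in [(.477,.322,.09),(.477,.322,.014)]:
    u,v=proj(w,P)[0];print(u,v);cv2.circle(a,(int(u),int(v)),3,(0,0,255),-1)
cv2.imwrite("pics/w1.png",a)
```

```text
move [ -2.5 110.6   0.5] [ 0.06 -0.4   0.02] q [22.  26.4 74.9 -0.  78.8  2.4] eef [0.4775 0.3195 0.1996] rot [-9.006e+01 -2.000e-02 -7.040e+01] F [ 0.65 -0.91  0.18] t 3.45
0.6 [101.1, 95.0, 192.9, 168.9]
0.58 [241.5, 140.0, 314.8, 211.8]
279.06258117206227 205.0969851191841
278.96293253201077 183.01149758371992
```

View pics/w1.png

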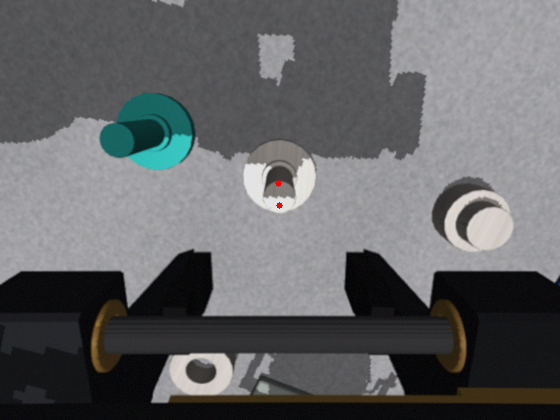

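Run:
```python
from h import *
w=camera_model("wrist");im=get_image("wrist");a=im[:,:,::-1].copy()
for d in trace("wrist","hub")[:2]:
    ct=max(cv2.findContours(d['mask'].astype(np.uint8),cv2.RETR_EXTERNAL,cv2.CHAIN_APPROX_NONE)[0],key=len)
    (x,y),_,_=cv2.fitEllipse(cv2.convexHull(ct)); print(d['bbox'],x,y,atz(w,[(x,y)],.014))
b=a[120:230,220:340];cv2.imwrite("pics/w2.png",cv2.resize(b,None,fx=5,fy=5))
t=np.linspace(0,2*np.pi,40)
```

```text
[245.9, 135.6, 316.2, 210.6] 279.3388977050781 173.4589080810547 [[0.47453721 0.32939569 0.014     ]]
[99.6, 93.1, 196.2, 168.6] 149.2956085205078 131.29644775390625 [[0.35247548 0.32659823 0.014     ]]
```

View pics/w2.png

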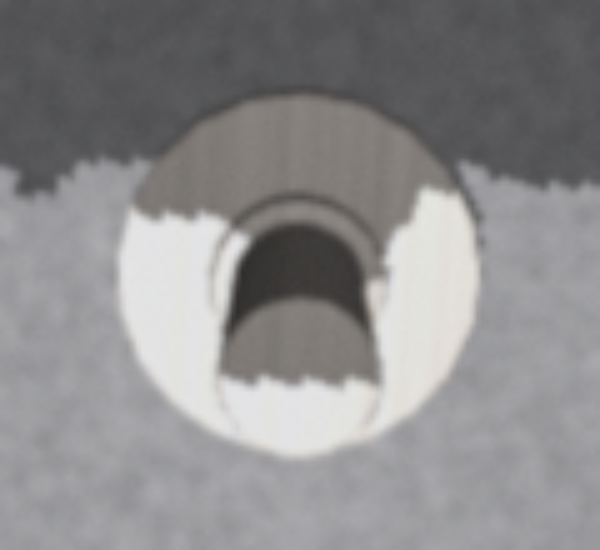

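Run:
```python
from h import *
w=camera_model("wrist")
print(atz(w,[(279.8,175.2)],.014),atz(w,[(280,195.5)],.09))
go((.475,.326,.078+.02-.011),-70)
```

```text
[[0.47577343 0.32785965 0.014     ]] [[0.47568138 0.32753488 0.09      ]]
move [ -8.2 113.5   0. ] [-0.01 -0.55  0.01] q [21.9 26.3 74.9 -0.  78.8  2.4] eef [0.4777 0.3182 0.2005] rot [-8.999e+01 -1.000e-02 -7.055e+01] F [ 1.12 -0.09 -0.55] t 3.65
```

Run:
```python
from h import *
go((.4757,.3277,.066),-70)
go((.4757,.3277,.066),-70)
for i in range(3): get_image("wrist");print(get_obs()['eef_pos'])
```

```text
move [ -9.6 134.5   1.2] [-0.01 -0.55  0.01] q [21.9 26.3 74.9 -0.  78.8  2.4] eef [0.4777 0.3182 0.2005] rot [-8.999e+01 -1.000e-02 -7.055e+01] F [ 1.12 -0.09 -0.55] t 3.65
move [ -9.6 134.5   1.2] [-0.01 -0.55  0.01] q [21.9 26.3 74.9 -0.  78.8  2.4] eef [0.4777 0.3182 0.2005] rot [-8.999e+01 -1.000e-02 -7.055e+01] F [ 1.12 -0.09 -0.55] t 3.65
[0.47777221 0.31836231 0.20054879]
[0.47780233 0.31846139 0.20052561]
[0.47781957 0.31864373 0.20048318]
```

Emit:
{"method": "servo_tool", "body": {
  "moves": [
    [-9,45,1,0,0,0,60],
    [-9,85,1,0,0,0,60],
    [-9,85,1,0,0,0,60],
    [-9,85,1,0,0,0,60]
  ]
}}

```text
time_s: 4.2
eef_pos: [0.4761, 0.328, 0.1161]
tool_rot: [-90.0, -0.0, -70.5]
ft_force: [0.2, -1.2, 0.8]
opening: 0.682
```

Run:
```python
from h import *
go((.4757,.3277,.066),-70)
```

```text
move [ 0.2 50.1 -0.5] [-0.01 -0.5   0.  ] q [22.8 31.6 80.9 -0.  67.5  3.3] eef [0.4761 0.328  0.1161] rot [-89.99  -0.   -70.5 ] F [ 0.25 -1.21  0.78] t 4.2
```

Emit:
{"method": "servo_tool", "body": {
  "moves": [
    [0,25,0,0,0,0,60],
    [0,50,0,0,0,0,60],
    [0,50,0,0,0,0,60],
    [0,50,0,0,0,0,15],
    [0,50,0,0,0,0,15],
    [0,50,0,0,0,0,15],
    [0,50,0,0,0,0,15],
    [0,50,0,0,0,0,15],
    [0,50,0,0,0,0,15]
  ],
  "newtons": 30
}}

```text
time_s: 5.1
eef_pos: [0.4754, 0.3281, 0.0655]
tool_rot: [-90.0, -0.0, -70.5]
ft_force: [-3.9, -1.3, 4.6]
opening: 0.258
```

Emit:
{"method": "servo_tool", "body": {
  "moves": [
    [0,-50,0,0,0,0,15],
    [0,-100,0,0,0,0,15],
    [0,-150,0,0,0,0,15],
    [0,-200,0,0,0,0,15],
    [0,-240,0,0,0,0,15],
    [0,-240,0,0,0,0,15],
    [0,-240,0,0,0,0,15]
  ]
}}

```text
time_s: 5.8
eef_pos: [0.4754, 0.328, 0.3037]
tool_rot: [-90.1, -0.0, -70.5]
ft_force: [0.5, 0.7, -5.6]
opening: 0.255
```

Run:
```python
from h import *
go((.598,.22,.305),-94.5)
```

```text
move [142.8  -1.4  79.4] [ 0.1  24.02  0.03] q [22.9 22.9 63.2 -0.  94.   3.3] eef [0.4754 0.328  0.3037] rot [-9.010e+01 -1.000e-02 -7.048e+01] F [ 0.47  0.71 -5.65] t 5.8
```

Emit:
{"method": "servo_tool", "body": {
  "moves": [
    [143,-1,79,0,24,0,15],
    [143,-1,79,0,24,0,15],
    [143,-1,79,0,24,0,15],
    [143,-1,79,0,24,0,15],
    [143,-1,79,0,24,0,15],
    [143,-1,79,0,24,0,15],
    [143,-1,79,0,24,0,15]
  ]
}}

```text
time_s: 6.5
eef_pos: [0.5969, 0.221, 0.3053]
tool_rot: [-90.1, -0.0, -94.4]
ft_force: [-0.1, -0.3, -6.0]
opening: 0.253
```

Run:
```python
from h import *
F=[]
for i in range(10):
    w=camera_model("wrist");im=get_image("wrist");F.append(get_obs()['ft_force'])
F=np.array(F);print("F",F.mean(0),F.std(0))
cv2.imwrite("pics/w3.png",im[:,:,::-1])
go((.592,.0965,.305),-94.5)
r=trace("wrist","pan_floor")
for d in r:print(d['confidence'],d['bbox'])
p=np.load("stand.npy");print(proj(w,[(.592,.0965,.109),(.592,.0965,.121),(.592,.0965,.1)]))
```

```text
F [-0.01138455 -0.25308607 -5.47723345] [0.63516374 0.45478064 0.47177413]
move [123.4   1.2   3.7] [-0.01  0.03  0.  ] q [ 9.6 29.4 52.  -0.  98.5 14. ] eef [0.5979 0.2198 0.3062] rot [-89.99  -0.   -94.47] F [-0.04 -0.32 -6.53] t 7.0
[[282.09879437 297.42437562]
 [282.21969597 303.51794485]
 [282.01291972 293.09567597]]
```

View pics/w3.png

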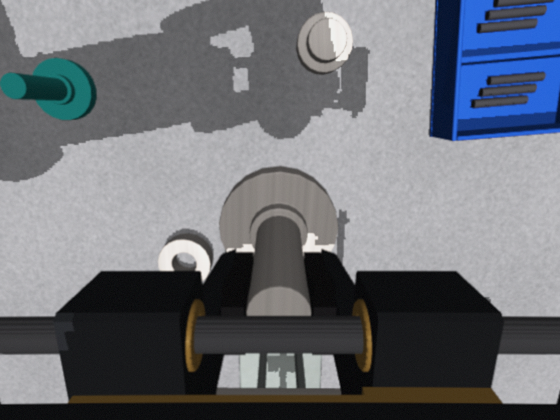

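Emit:
{"method": "servo_tool", "body": {
  "moves": [
    [123,1,4,0,0,0,15],
    [123,1,4,0,0,0,15],
    [123,1,4,0,0,0,15],
    [123,1,4,0,0,0,15],
    [123,1,4,0,0,0,15]
  ]
}}

```text
time_s: 7.55
eef_pos: [0.5924, 0.0966, 0.3053]
tool_rot: [-90.0, 0.0, -94.5]
ft_force: [-0.9, 1.0, -5.6]
opening: 0.255
```

```bash
python3 - <<'E'
from h import *
F=[]
for n in("scene","top","wrist"):
    im=get_image(n)[:,:,::-1];F.append(get_obs()['ft_force'][2])
    c=camera_model(n)
    if n=="top": im=im[120:230,200:330]
    if n=="scene": im=im[130:270,230:370]
    cv2.imwrite(f"pics/{n}4.png",cv2.resize(im,None,fx=5,fy=5,interpolation=2) if n!="wrist" else im)
print(F)
go((.592,.0965,.305),-94.5)
E
python3 -c "
import cv2
a=cv2.imread('pics/top4.png');b=cv2.imread('pics/scene4.png');import numpy as np
a=cv2.resize(a,(400,338));b=cv2.resize(b,(400,400));c=np.zeros((400,800,3),np.uint8);c[:338,:400]=a;c[:,400:]=b;cv2.imwrite('pics/ts4.png',c)"
```

```text
[np.float64(-6.529246051286312), np.float64(-6.12080138715373), np.float64(-5.44786775991768)]
move [ 1.4  0.1 -0.2] [-0.    0.1  -0.01] q [-1.9 25.3 59.1  0.  95.6  2.5] eef [0.5924 0.0978 0.3051] rot [-9.00e+01  1.00e-02 -9.44e+01] F [ 0.49  0.63 -5.45] t 7.7
```

View pics/ts4.png

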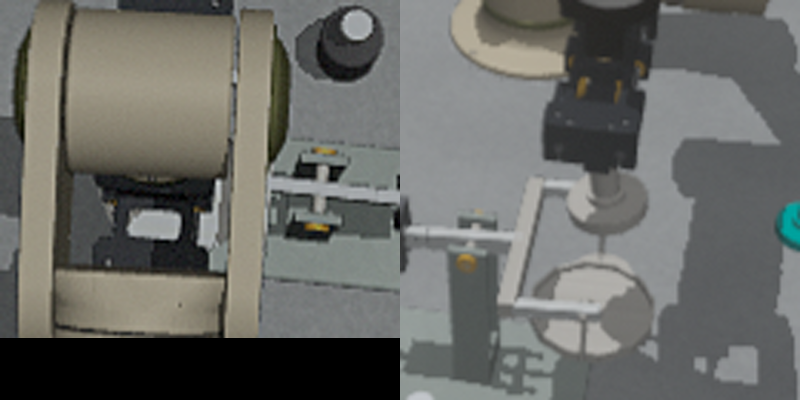

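View pics/wrist4.png

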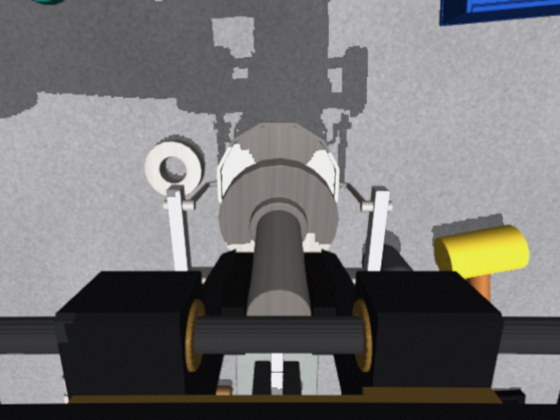

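Run:
```python
from h import *
w=camera_model("wrist");p=np.load("stand.npy")
n=np.array([-np.sin(p[2]),np.cos(p[2])]);t=np.array([np.cos(p[2]),np.sin(p[2])])
for uv,z in [((278,123),.121),((170,205),.189),((385,204),.189),((219,175),.121),((337,175),.121)]:
    P=atz(w,[uv],z)[0];d=P[:2]-p[:2];print(uv,P.round(4),"stand x,y",d@t,d@n)
d=get_obs()['eef_pos'][:2]-p[:2];print("tcp stand",d@t,d@n)
```

```text
(278, 123) [0.5963 0.1545 0.121 ] stand x,y -0.00014693478070233203 0.16823849426792217
(170, 205) [0.5122 0.1048 0.189 ] stand x,y -0.08010988172043566 0.1121242779110108
(385, 204) [0.671  0.0933 0.189 ] stand x,y 0.07915812498760437 0.11298354635086268
(219, 175) [0.5387 0.1124 0.121 ] stand x,y -0.054319486932266826 0.12173724607224427
(337, 175) [0.6467 0.104  0.121 ] stand x,y 0.05405149464078957 0.12179698529947619
tcp stand 0.0003520361155483516 0.11141045257230092
```

Emit:
{"method": "servo_tool", "body": {
  "moves": [
    [0,40,0,0,0,0,15],
    [0,80,0,0,0,0,15],
    [0,110,0,0,0,0,15],
    [0,125,0,0,0,0,15],
    [0,128,0,0,0,0,15],
    [0,131,0,0,0,0,15],
    [0,134,0,0,0,0,15],
    [0,137,0,0,0,0,15],
    [0,140,0,0,0,0,15],
    [0,142,0,0,0,0,15],
    [0,142,0,0,0,0,15]
  ]
}}

```text
time_s: 8.8
eef_pos: [0.5925, 0.0968, 0.163]
tool_rot: [-90.0, -0.0, -94.5]
ft_force: [-0.1, 0.7, -2.5]
opening: 0.255
```

Run:
```python
from h import *
F=[]
for i in range(3):
    im=get_image(("wrist","top","scene")[i]);F.append(get_obs()['ft_force'][2])
    if i==0: cv2.imwrite("pics/w5.png",im[:,:,::-1])
    if i==2: cv2.imwrite("pics/s5.png",cv2.resize(im[130:270,130:370,::-1],None,fx=3.3,fy=3.3,interpolation=2))
print(F,get_obs()['eef_pos'])
```

```text
[np.float64(-2.3015093501963784), np.float64(-2.9026066349828885), np.float64(-2.2503210354652077)] [0.59252053 0.09681415 0.16326496]
```

View pics/w5.png

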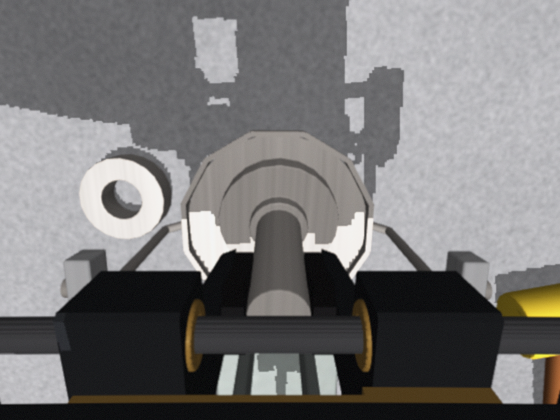

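View pics/s5.png

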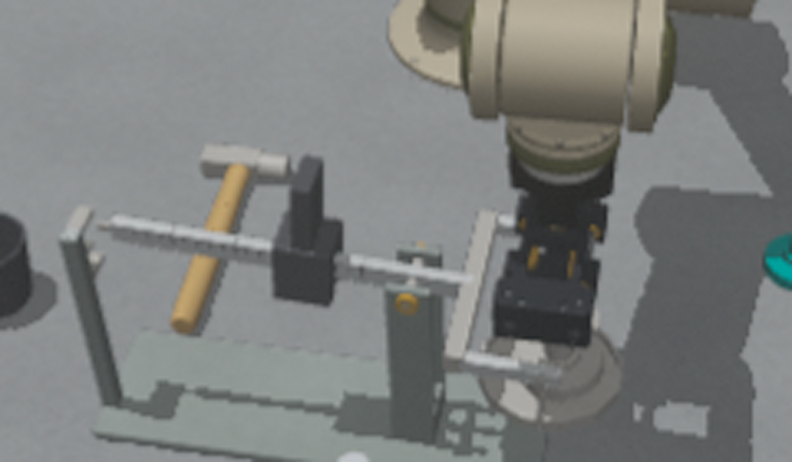

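Emit:
{"method": "servo_tool", "body": {
  "moves": [
    [0,2,0,0,0,0,15],
    [0,4,0,0,0,0,15],
    [0,6,0,0,0,0,15],
    [0,6,0,0,0,0,15],
    [0,6,0,0,0,0,15]
  ]
}}

```text
time_s: 9.45
eef_pos: [0.5934, 0.0979, 0.1602]
tool_rot: [-89.7, 0.1, -94.4]
ft_force: [-2.5, 5.7, 15.9]
opening: 0.257
```

Run:
```python
from h import *
F=[]
for i in range(5):
    im=get_image("scene");F.append(get_obs()['ft_force'][2].round(1))
cv2.imwrite("pics/s6.png",cv2.resize(im[130:270,130:370,::-1],None,fx=3.3,fy=3.3,interpolation=2))
print(F,get_obs()['eef_pos'])
```

```text
[np.float64(17.1), np.float64(17.2), np.float64(17.5), np.float64(15.8), np.float64(16.6)] [0.59334456 0.09793635 0.16022665]
```

View pics/s6.png

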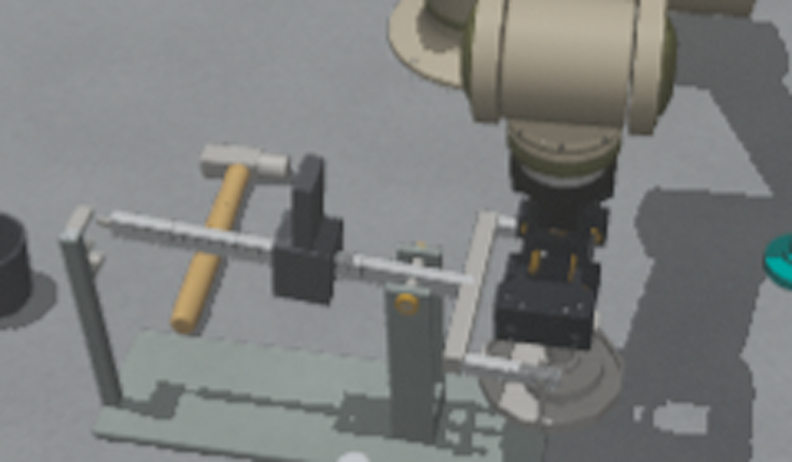

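Emit:
{"method": "servo_tool", "body": {
  "moves": [
    [0,-2,0,0,0,0,15],
    [0,-3,0,0,0,0,15],
    [0,-3,0,0,0,0,26],
    [0,-3,0,0,0,0,30],
    [0,-3,0,0,0,0,40],
    [0,-3,0,0,0,0,50],
    [0,-3,0,0,0,0,50]
  ]
}}

```text
time_s: 10.4
eef_pos: [0.5923, 0.0968, 0.1599]
tool_rot: [-90.0, -0.0, -94.5]
ft_force: [-0.0, 0.9, -0.7]
opening: 0.567
```

Emit:
{"method": "servo_tool", "body": {
  "moves": [
    [0,-5,0,0,0,0,50],
    [0,-15,0,0,0,0,50],
    [0,-40,0,0,0,0,50],
    [0,-80,0,0,0,0,50],
    [0,-130,0,0,0,0,50],
    [0,-170,0,0,0,0,50],
    [0,-170,0,0,0,0,50]
  ]
}}

```text
time_s: 11.1
eef_pos: [0.5932, 0.0969, 0.3371]
tool_rot: [-89.3, 0.0, -94.5]
ft_force: [0.9, 0.4, -0.9]
opening: 0.569
```

Run:
```python
from h import *
F=[]
for n in ("wrist","scene","top"):
    im=get_image(n)[:,:,::-1];F.append(get_obs()['ft_force'][2].round(1))
    if n!="wrist":
        im=im[130:270,130:370] if n=="scene" else im[120:240,220:440]
        im=cv2.resize(im,None,fx=3.3,fy=3.3,interpolation=2)
    cv2.imwrite(f"pics/{n}7.png",im)
print(F,get_obs()['eef_pos'])
```

```text
[np.float64(-0.6), np.float64(-0.9), np.float64(-0.8)] [0.59200649 0.09687787 0.32960778]
```

View pics/wrist7.png

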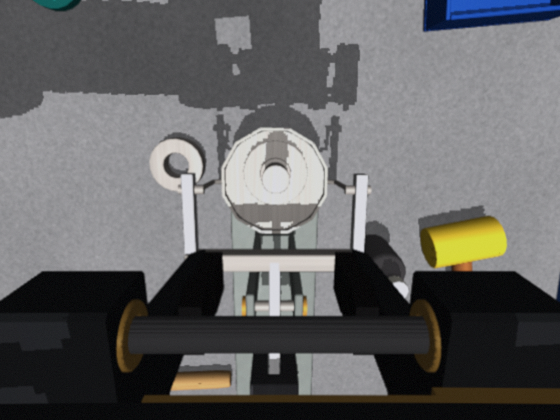

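View pics/scene7.png

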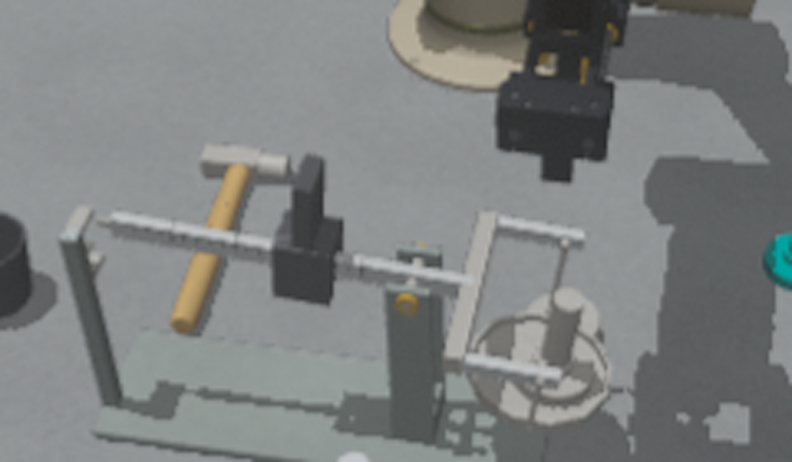

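View pics/top7.png

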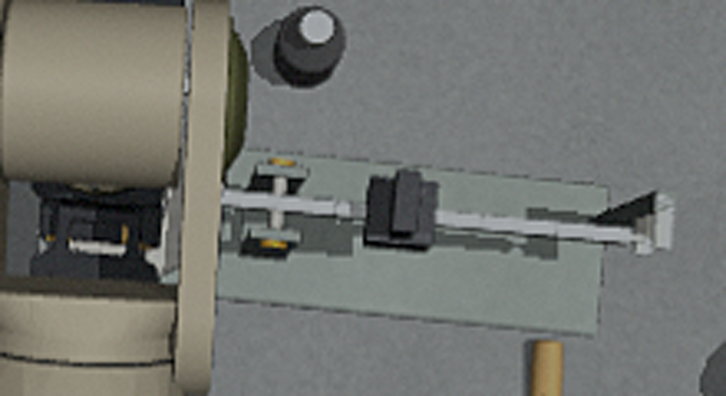

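Run:
```python
from h import *
c=camera_model("top");s=camera_model("scene");p=np.load("stand.npy")
n=np.array([-np.sin(p[2]),np.cos(p[2])]);t=np.array([np.cos(p[2]),np.sin(p[2])])
def st(P): d=P[:2]-p[:2];return (d@t).round(4),(d@n).round(4),P[2].round(4)
print(st(atz(c,[(342.4,181.5)],.278)[0]), st(tri([c,s],[(342.4,181.5),(223.9,180)])))
y=-.085
P=p[:2]+n*y; print(P); go((*P,.33),-4.5); go((*P,.25),-4.5)
```

```text
(np.float64(-0.0019), np.float64(-0.0762), np.float64(0.278)) (np.float64(-0.0026), np.float64(-0.0739), np.float64(0.2813))
[ 0.5767058  -0.09794878]
move [ 1.954e+02 -4.000e-01 -1.000e-01] [ 5.000e-02 -8.997e+01 -4.000e-02] q [-2.  24.9 56.  -0.  99.2  2.5] eef [0.592  0.0969 0.3296] rot [-90.06  -0.   -94.47] F [ 0.25  0.35 -0.75] t 11.25
move [195.4  79.6   0. ] [ 5.000e-02 -8.997e+01 -4.000e-02] q [-2.  24.9 56.  -0.  99.2  2.5] eef [0.592  0.0969 0.3296] rot [-90.06  -0.   -94.47] F [ 0.25  0.35 -0.75] t 11.25
```

Emit:
{"method": "servo_tool", "body": {
  "moves": [
    [190,0,0,0,-90,0,50],
    [190,0,0,0,-90,0,50],
    [190,0,0,0,-90,0,50],
    [190,0,0,0,-90,0,50],
    [190,0,0,0,-90,0,50],
    [190,0,0,0,-90,0,50],
    [190,0,0,0,-90,0,50],
    [190,0,0,0,-90,0,50],
    [190,0,0,0,-90,0,50],
    [190,0,0,0,-90,0,50],
    [190,0,0,0,-90,0,50],
    [190,0,0,0,-90,0,50]
  ]
}}

```text
time_s: 12.45
eef_pos: [0.5772, -0.0925, 0.3286]
tool_rot: [-90.0, 0.2, -4.4]
ft_force: [0.5, -0.4, 0.1]
opening: 0.569
```

Run:
```python
from h import *
w=camera_model("wrist");cv2.imwrite("pics/w8.png",get_image("wrist")[:,:,::-1])
p=np.load("stand.npy");n=np.array([-np.sin(p[2]),np.cos(p[2])])
P=p[:2]-n*.078;go((*P,.33),-4.5)
print(proj(w,(*(p[:2]-n*.0752),.278)))
```

```text
move [-0.2 -1.2  1.5] [-0.04 -0.12 -0.14] q [ -20.7   23.2   58.8   -0.    98.2 -106.1] eef [ 0.5773 -0.0925  0.3288] rot [-89.96   0.14  -4.62] F [ 1.    0.31 -0.37] t 12.5
[[285.54923497 237.51585706]]
```

View pics/w8.png

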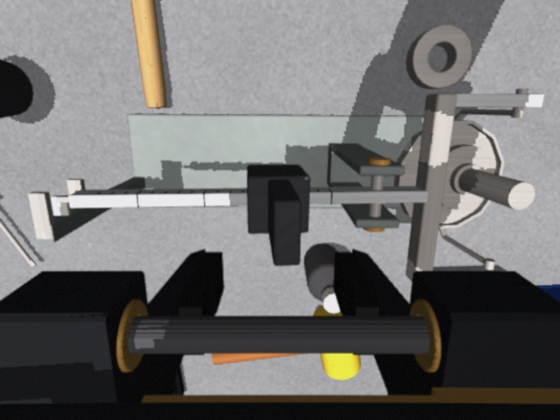

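Emit:
{"method": "servo_tool", "body": {
  "moves": [
    [0,45,0,0,0,0,50],
    [0,80,0,0,0,0,50],
    [0,89,0,0,0,0,50],
    [0,89,0,0,0,0,40],
    [0,89,0,0,0,0,40],
    [0,89,0,0,0,0,40]
  ]
}}

```text
time_s: 13.1
eef_pos: [0.5781, -0.0928, 0.2429]
tool_rot: [-90.1, -0.2, -4.5]
ft_force: [-0.2, 0.7, -0.7]
opening: 0.451
```

Run:
```python
from h import *
w=camera_model("wrist");cv2.imwrite("pics/w9.png",get_image("wrist")[:,:,::-1])
p=np.load("stand.npy");n=np.array([-np.sin(p[2]),np.cos(p[2])])
P=p[:2]-n*.135;go((*P,.24),-4.466)
```

```text
move [ -0.9   2.7 -55.3] [ 0.04 -0.03  0.16] q [ -20.7   25.5   69.     0.    85.3 -106.2] eef [ 0.578  -0.0927  0.2427] rot [-90.04  -0.16  -4.49] F [-0.17 -0.15  0.91] t 13.15
```

View pics/w9.png

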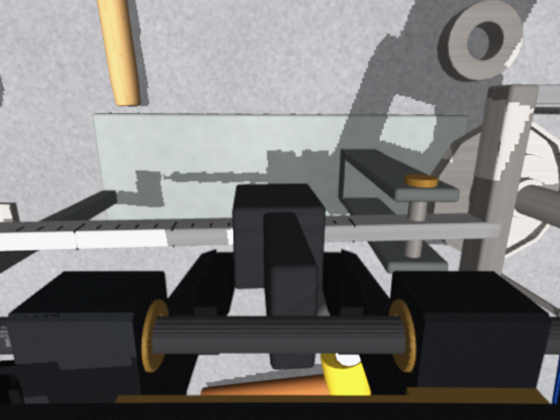

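Emit:
{"method": "servo_tool", "body": {
  "moves": [
    [0,2,-6,0,0,0,40],
    [0,2,-12,0,0,0,40],
    [0,2,-18,0,0,0,40],
    [0,2,-24,0,0,0,40],
    [0,2,-30,0,0,0,40],
    [0,2,-36,0,0,0,40],
    [0,2,-42,0,0,0,40],
    [0,2,-47,0,0,0,40],
    [0,2,-52,0,0,0,40],
    [0,2,-55,0,0,0,40],
    [0,2,-55,0,0,0,40]
  ]
}}

```text
time_s: 14.25
eef_pos: [0.5731, -0.148, 0.2391]
tool_rot: [-90.0, 0.0, -4.5]
ft_force: [1.1, 0.6, -0.5]
opening: 0.455
```

Run:
```python
from h import *
cv2.imwrite("pics/s10.png",cv2.resize(get_image("scene")[130:270,130:370,::-1],None,fx=3.3,fy=3.3,interpolation=2))
p=np.load("stand.npy");n=np.array([-np.sin(p[2]),np.cos(p[2])])
P=p[:2]-n*.126;go((*P,.24),-4.466)
```

```text
move [-0.4 -0.8  9. ] [ 0.04 -0.03  0.01] q [ -25.9   26.4   68.1   -0.    85.5 -111.4] eef [ 0.5732 -0.1478  0.2393] rot [-9.004e+01 -1.000e-02 -4.500e+00] F [ 0.34  0.2  -0.22] t 14.3
```

View pics/s10.png

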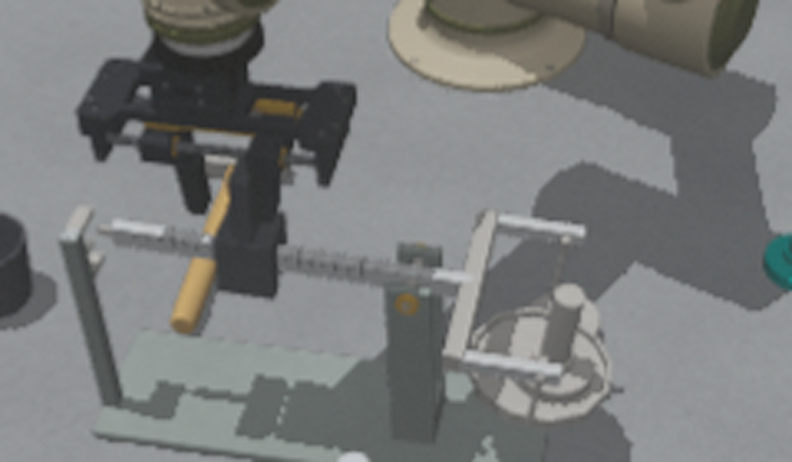

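Emit:
{"method": "servo_tool", "body": {
  "moves": [
    [0,0,4,0,0,0,40],
    [0,0,9,0,0,0,40],
    [0,0,9,0,0,0,40],
    [0,0,9,0,0,0,40],
    [0,0,9,0,0,0,40],
    [0,0,9,0,0,0,40],
    [0,0,9,0,0,0,40],
    [0,0,9,0,0,0,40],
    [0,0,9,0,0,0,40],
    [0,0,9,0,0,0,40],
    [0,0,9,0,0,0,40],
    [0,0,9,0,0,0,40]
  ]
}}

```text
time_s: 15.5
eef_pos: [0.5739, -0.1384, 0.2391]
tool_rot: [-90.0, 0.0, -4.5]
ft_force: [0.9, -0.1, -0.1]
opening: 0.454
```

```bash
cat >> h.py <<'E'
U=lambda im:cv2.resize(im[130:270,130:370,::-1],None,fx=3.3,fy=3.3,interpolation=2)
def tiltpic(name):
    im=get_image("scene");cv2.imwrite(f"pics/{name}.png",U(im));np.save(f"pics/{name}.npy",im)
E
python3 - <<'E'
from h import *
tiltpic("s11")
p=np.load("stand.npy");n=np.array([-np.sin(p[2]),np.cos(p[2])])
P=p[:2]-n*.126;go((*P,.24),-4.466)
a=cv2.imread("pics/scene0.png");a=U(a[:,:,::-1]);b=cv2.imread("pics/scene7.png");d=cv2.imread("pics/s11.png")
cv2.imwrite("pics/cmp.png",cv2.vconcat([np.hstack([x[60:200,60:320],x[180:320,400:660]]) for x in(a,b,d)]))
E
```

```text
move [-0.4 -0.9 -0.4] [-0.   -0.01  0.  ] q [ -25.    26.2   68.4    0.    85.4 -110.6] eef [ 0.5739 -0.1384  0.2391] rot [-90.    -0.    -4.47] F [ 0.07 -0.04 -0.31] t 15.55
```

View pics/cmp.png

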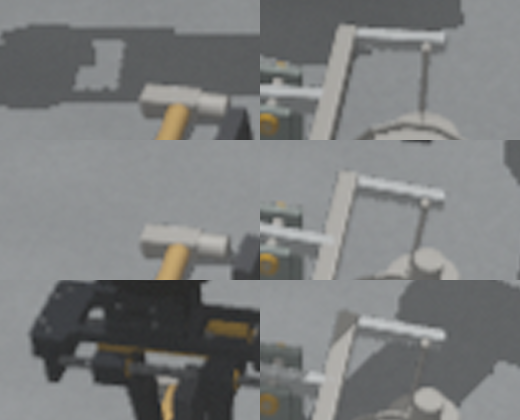

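Run:
```python
from h import *
a=cv2.imread("pics/scene0.png");d=np.load("pics/s11.npy")[:,:,::-1]
b=cv2.imread("pics/scene7.png");b=cv2.resize(b,(240,140),interpolation=cv2.INTER_AREA)
A=a[130:270,130:370];D=d[130:270,130:370]
tiles=[]
for x in (A,b,D):
    tiles.append(np.hstack([cv2.resize(x[55:90,15:60],None,fx=6,fy=6,interpolation=0),cv2.resize(x[58:93,132:182],None,fx=6,fy=6,interpolation=0)]))
cv2.imwrite("pics/cmp2.png",np.vstack(tiles)[:600])
```

```text
(no output)
```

View pics/cmp2.png

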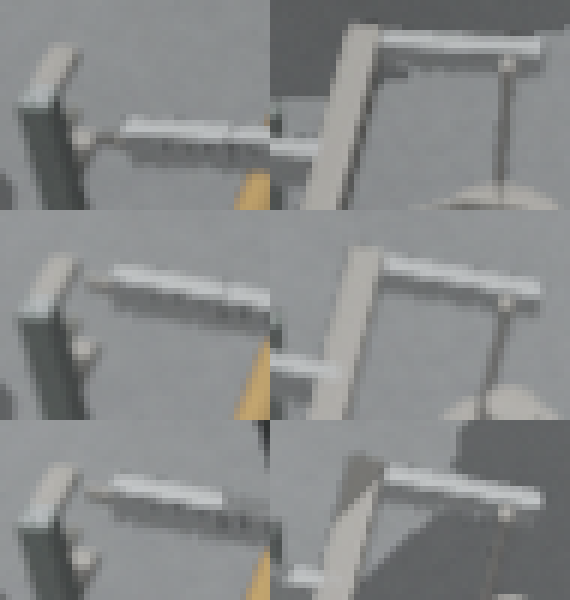

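Emit:
{"method": "servo_tool", "body": {
  "moves": [
    [0,0,-7,0,0,0,40],
    [0,0,-12,0,0,0,40],
    [0,0,-16,0,0,0,40],
    [0,0,-20,0,0,0,40],
    [0,0,-23,0,0,0,40],
    [0,0,-23,0,0,0,40],
    [0,0,-13,0,0,0,40],
    [0,0,-13,0,0,0,40],
    [0,0,-13,0,0,0,40],
    [0,0,-13,0,0,0,40],
    [0,0,-13,0,0,0,40],
    [0,0,-13,0,0,0,40]
  ]
}}

```text
time_s: 16.75
eef_pos: [0.5729, -0.1515, 0.2391]
tool_rot: [-90.0, -0.0, -4.5]
ft_force: [0.5, 0.3, 0.4]
opening: 0.454
```

Emit:
{"method": "servo_tool", "body": {
  "moves": [
    [0,0,0,0,0,0,40],
    [0,0,0,0,0,0,40],
    [0,0,0,0,0,0,40],
    [0,0,0,0,0,0,40],
    [0,0,0,0,0,0,40],
    [0,0,0,0,0,0,40],
    [0,0,0,0,0,0,40],
    [0,0,0,0,0,0,40],
    [0,0,0,0,0,0,40],
    [0,0,0,0,0,0,40],
    [0,0,0,0,0,0,40],
    [0,0,0,0,0,0,40]
  ]
}}

```text
time_s: 17.95
eef_pos: [0.5729, -0.1514, 0.2391]
tool_rot: [-90.0, -0.0, -4.5]
ft_force: [-0.2, -0.1, -0.0]
opening: 0.452
```

```bash
cat >> h.py <<'E'
def full(n):
    if n=="s7":
        b=cv2.imread("pics/scene7.png");b=cv2.resize(b,(240,140),interpolation=cv2.INTER_AREA);o=np.zeros((420,560,3),np.uint8);o[130:270,130:370]=b;return o
    if n=="s0": return cv2.imread("pics/scene0.png")
    return np.load(f"pics/{n}.npy")[:,:,::-1].copy()
def beamrow(im):
    g=im.astype(float).mean(2); r=[]
    for x in range(153,164):
        col=g[190:225,x]; w=np.clip(col-150,0,None); w[w<0]=0
        i=int(np.argmax(np.convolve(w,[1,1,1],'same'))); sl=slice(max(i-2,0),i+3)
        r.append((x,190+(w[sl]*np.arange(sl.start,sl.stop)).sum()/max(w[sl].sum(),1e-6),w[sl].sum()))
    r=np.array(r); return np.polyval(np.polyfit(r[:,0]-157,r[:,1],1),0),r
def cmp(names,out):
    cv2.imwrite(out,np.vstack([np.hstack([cv2.resize(full(n)[130:270,130:370][y0:y1,x0:x1],None,fx=6,fy=6,interpolation=0) for y0,y1,x0,x1 in((58,88,15,65),(60,90,130,185))]) for n in names])[:600])
E
python3 - <<'E'
from h import *
tiltpic("s12");tiltpic("s12b")
for n in("s0","s7","s11","s12","s12b"): print(n,beamrow(full(n))[0])
cmp(("s7","s12","s0"),"pics/cmp3.png")
print(get_obs()['time_s'],get_obs()['eef_pos'],get_obs()['ft_force'])
E
```

```text
s0 196.79087927506404
s7 196.62613805067932
s11 196.38071163642775
s12 197.83409408012923
s12b 197.85234228421297
18.05 [ 0.572922   -0.15137459  0.23910188] [-0.26823959  0.69543535  0.05051115]
```

View pics/cmp3.png

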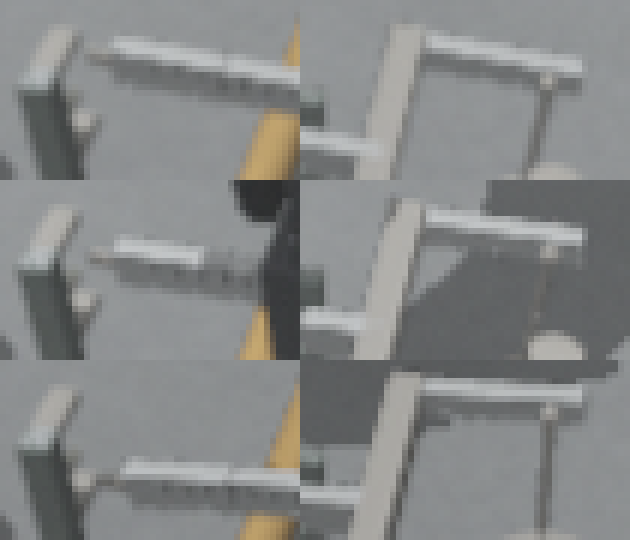

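View pics/s12.png

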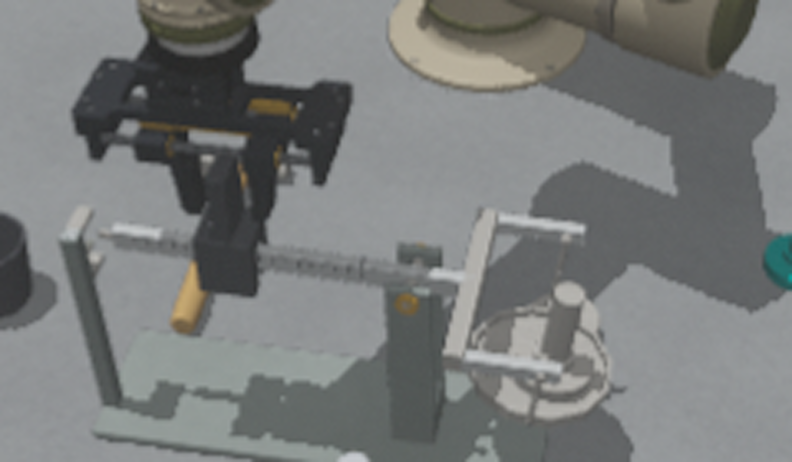

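Run:
```python
from h import *
for n in("s0","s7","s11","s12","s12b"):
    g=full(n).astype(float).mean(2)
    print(n)
    for x in (151,155,158): print(x,g[192:214,x].astype(int))
```

```text
s0
151 [143 143 145 153 160 166 169 175 177 175 150 103  80  81  81  80  80  80
  79  81  79  85]
155 [156 166 167 166 160 146 121 111 118 120 116  98  76  65  66  67  66  66
  67  70  71  73]
158 [146 137 124 130 139 142 141 139 141 143 142 130 125 132 153 166 168 139
 104  95  79  77]
s7
151 [149 149 152 158 166 171 174 180 183 179 154 109  85  84  84  85  84  83
  83  84  85  91]
155 [162 172 172 170 163 149 129 119 123 124 117 101  82  71  71  71  70  69
  72  73  75  77]
158 [152 142 132 133 139 144 146 146 146 147 145 135 130 137 158 171 171 144
 110  98  85  85]
s11
151 [151 150 152 160 168 173 176 182 185 183 158 109  85  86  83  85  84  84
  85  85  85  90]
155 [164 173 174 173 168 153 128 117 124 127 122 104  80  70  68  69  69  71
  71  72  75  77]
158 [154 145 131 136 142 147 149 148 148 149 148 136 132 139 161 174 175 146
 111 101  84  81]
s12
151 [151 151 153 160 168 173 176 183 185 184 158 108  85  84  85  86  85  86
  85  83  85  90]
155 [165 173 175 174 167 153 128 117 123 128 122 103  79  69  69  69  70  70
  71  73  75  78]
158 [154 144 132 135 147 150 149 148 147 150 149 136 131 139 161 174 176 146
 110 101  86  83]
s12b
151 [151 152 154 160 167 174 177 183 186 183 158 110  85  85  85  85  85  84
  85  85  85  89]
155 [164 173 174 173 168 153 127 118 124 127 122 104  79  70  69  70  70  70
  72  74  75  76]
158 [154 144 131 135 147 150 150 148 148 149 148 136 132 138 161 174 175 146
 111 101  84  83]
```

```bash
cat >> h.py <<'E'
def beamrow(im):
    g=im.astype(float).mean(2); r=[]
    for x in range(166,176):
        col=g[190:216,x]; i=int(np.argmax(col)); bg=np.median(col[:max(i-2,1)]) ; h=(col[i]+bg)/2
        j=i
        while j>0 and col[j-1]>h: j-=1
        r.append(190+j-1+(h-col[j-1])/(col[j]-col[j-1]+1e-9))
    return np.median(np.array(r)-np.arange(10)*0),np.round(r,2)
def armrow(im):
    g=im.astype(float).mean(2); r=[]
    for x in range(290,303):
        col=g[185:212,x]; i=int(np.argmax(col)); bg=np.median(col[max(i-6,0):max(i-2,1)]); h=(col[i]+bg)/2; j=i
        while j>0 and col[j-1]>h: j-=1
        r.append(185+j-1+(h-col[j-1])/(col[j]-col[j-1]+1e-9))
    return np.median(r),np.round(r,2)
E
python3 - <<'E'
from h import *
for n in("s0","s7","s11","s12","s12b"): print(n,*beamrow(full(n)),*armrow(full(n)))
E
```

```text
s0 204.60348611675627 [204.61 204.11 204.34 204.56 204.73 204.67 204.59 204.6  204.86 204.87] 193.43092105262306 [192.82 192.89 192.91 192.89 193.18 193.28 193.43 193.54 193.54 193.54
 193.53 193.64 193.71]
s7 194.7327380952098 [193.89 193.9  194.07 194.37 194.6  194.87 194.89 194.9  195.09 195.44] 197.83333333329546 [196.62 196.69 196.72 196.83 197.1  197.49 197.85 197.84 197.83 198.05
 198.42 198.52 198.82]
s11 194.75119201028397 [193.83 193.95 194.05 194.42 194.63 194.88 194.87 194.9  195.12 195.47] 197.5282738095144 [196.63 196.72 196.7  196.72 196.88 197.42 197.53 197.65 197.8  197.91
 198.32 198.36 198.64]
s12 197.88520408160167 [197.4  197.6  197.56 197.83 197.84 197.93 198.05 198.3  198.55 198.6 ] 195.87116564415575 [195.72 195.63 195.69 195.69 195.67 195.8  195.87 196.3  196.52 196.52
 196.62 196.65 196.6 ]
s12b 197.87579929528488 [197.39 197.58 197.59 197.84 197.82 197.91 198.07 198.29 198.55 198.58] 195.87650602408056 [195.68 195.61 195.69 195.68 195.68 195.8  195.88 196.29 196.51 196.52
 196.64 196.66 196.61]
```

Emit:
{"method": "servo_tool", "body": {
  "moves": [
    [0,0,-6,0,0,0,40],
    [0,0,-10,0,0,0,40],
    [0,0,-12,0,0,0,40],
    [0,0,-13.5,0,0,0,40],
    [0,0,-13.5,0,0,0,40],
    [0,0,-13.5,0,0,0,40],
    [0,0,-7,0,0,0,40],
    [0,0,-2,0,0,0,40],
    [0,0,-2,0,0,0,40],
    [0,0,-2,0,0,0,40],
    [0,0,-2,0,0,0,40],
    [0,0,-2,0,0,0,40]
  ]
}}

```text
time_s: 19.25
eef_pos: [0.5728, -0.1535, 0.2391]
tool_rot: [-90.0, -0.0, -4.5]
ft_force: [-0.3, 0.2, -0.0]
opening: 0.455
```

Emit:
{"method": "servo_tool", "body": {
  "moves": [
    [0,0,0,0,0,0,40],
    [0,0,0,0,0,0,40],
    [0,0,0,0,0,0,40],
    [0,0,0,0,0,0,40],
    [0,0,0,0,0,0,40],
    [0,0,0,0,0,0,40],
    [0,0,0,0,0,0,40],
    [0,0,0,0,0,0,40],
    [0,0,0,0,0,0,40],
    [0,0,0,0,0,0,40],
    [0,0,0,0,0,0,40],
    [0,0,0,0,0,0,40]
  ]
}}

```text
time_s: 20.45
eef_pos: [0.5728, -0.1534, 0.2391]
tool_rot: [-90.0, -0.0, -4.5]
ft_force: [-0.2, 0.4, -0.8]
opening: 0.458
```

Run:
```python
from h import *
tiltpic("s13")
for k in range(4): get_image("scene")
tiltpic("s13b")
for n in("s12b","s13","s13b"): print(n,beamrow(full(n))[0],armrow(full(n))[0])
cmp(("s12","s13b"),"pics/cmp4.png")
cv2.imwrite("pics/w13.png",get_image("wrist")[:,:,::-1])
print(get_obs()['time_s'],get_obs()['eef_pos'])
```

```text
s12b 197.87579929528488 195.87650602408056
s13 197.8917748917438 195.88593749998338
s13b 197.87236286916874 195.8712574850143
20.8 [ 0.57278889 -0.15337311  0.23911134]
```

View pics/cmp4.png

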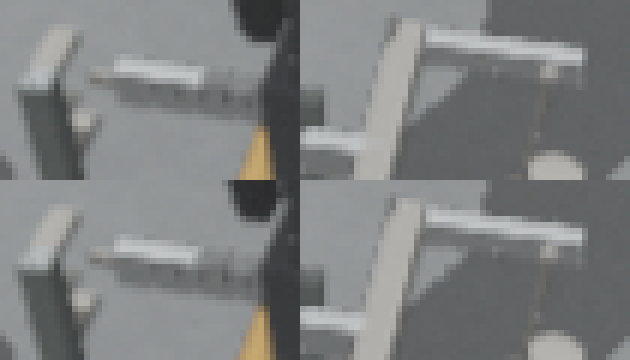

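View pics/w13.png

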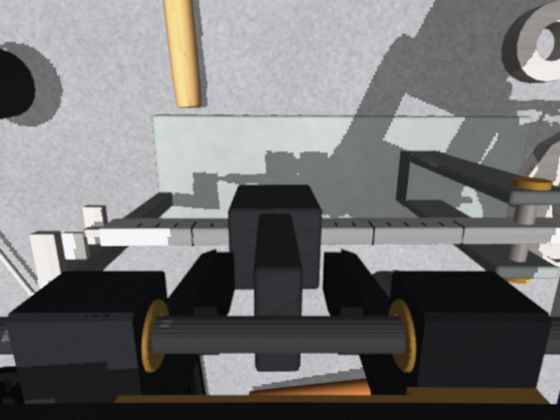

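Emit:
{"method": "servo_tool", "body": {
  "moves": [
    [0,0,-6,0,0,0,40],
    [0,0,-11,0,0,0,40],
    [0,0,-15,0,0,0,40],
    [0,0,-18,0,0,0,40],
    [0,0,-20,0,0,0,40],
    [0,0,-20,0,0,0,40],
    [0,0,-12,0,0,0,40],
    [0,0,-6,0,0,0,40],
    [0,0,-6,0,0,0,40],
    [0,0,-6,0,0,0,40],
    [0,0,-6,0,0,0,40],
    [0,0,-6,0,0,0,40]
  ]
}}

```text
time_s: 22.0
eef_pos: [0.5723, -0.1595, 0.2391]
tool_rot: [-90.0, -0.0, -4.5]
ft_force: [-0.1, -0.7, 0.4]
opening: 0.452
```

Emit:
{"method": "servo_tool", "body": {
  "moves": [
    [0,0,0,0,0,0,40],
    [0,0,0,0,0,0,40],
    [0,0,0,0,0,0,40],
    [0,0,0,0,0,0,40],
    [0,0,0,0,0,0,40],
    [0,0,0,0,0,0,40],
    [0,0,0,0,0,0,40],
    [0,0,0,0,0,0,40],
    [0,0,0,0,0,0,40],
    [0,0,0,0,0,0,40],
    [0,0,0,0,0,0,40],
    [0,0,0,0,0,0,40]
  ]
}}

```text
time_s: 23.2
eef_pos: [0.5723, -0.1593, 0.2391]
tool_rot: [-90.0, 0.0, -4.5]
ft_force: [-1.0, 0.6, -0.2]
opening: 0.453
```

Run:
```python
from h import *
tiltpic("s14")
for k in range(4): get_image("scene")
tiltpic("s14b")
for n in("s12b","s14","s14b"): print(n,*beamrow(full(n)),*armrow(full(n)))
print(get_obs()['time_s'],get_obs()['eef_pos'])
```

```text
s12b 197.87579929528488 [197.39 197.58 197.59 197.84 197.82 197.91 198.07 198.29 198.55 198.58] 195.87650602408056 [195.68 195.61 195.69 195.68 195.68 195.8  195.88 196.29 196.51 196.52
 196.64 196.66 196.61]
s14 201.93274816869723 [201.65 201.89 201.87 201.76 201.87 202.06 201.97 202.24 202.54 202.61] 194.51857142856255 [193.75 193.76 193.88 193.88 194.17 194.41 194.52 194.54 194.52 194.69
 194.68 194.65 194.59]
s14b 201.9309210525995 [201.69 201.87 201.87 201.76 201.86 202.   201.99 202.25 202.56 202.6 ] 194.51889534882815 [193.75 193.75 193.88 193.88 194.2  194.4  194.53 194.55 194.52 194.68
 194.68 194.66 194.6 ]
23.5 [ 0.57231475 -0.15935505  0.23907911]
```

View pics/s14b.png

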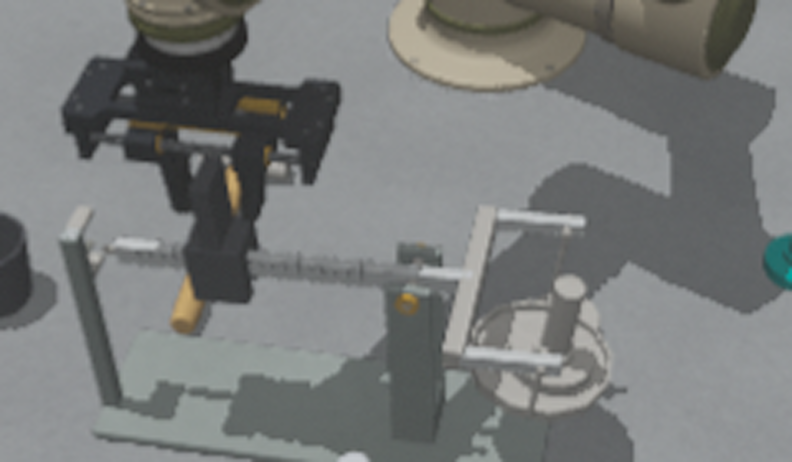

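Emit:
{"method": "servo_tool", "body": {
  "moves": [
    [0,0,8,0,0,0,40],
    [0,0,12,0,0,0,40],
    [0,0,15,0,0,0,40],
    [0,0,17,0,0,0,40],
    [0,0,19,0,0,0,40],
    [0,0,20,0,0,0,40],
    [0,0,20,0,0,0,40],
    [0,0,12,0,0,0,40],
    [0,0,8,0,0,0,40],
    [0,0,8,0,0,0,40],
    [0,0,8,0,0,0,40],
    [0,0,8,0,0,0,40]
  ]
}}

```text
time_s: 24.7
eef_pos: [0.5729, -0.1513, 0.239]
tool_rot: [-90.0, 0.0, -4.5]
ft_force: [-0.1, -1.3, 0.4]
opening: 0.458
```

Emit:
{"method": "servo_tool", "body": {
  "moves": [
    [0,0,0,0,0,0,40],
    [0,0,0,0,0,0,40],
    [0,0,0,0,0,0,40],
    [0,0,0,0,0,0,40],
    [0,0,0,0,0,0,40],
    [0,0,0,0,0,0,40],
    [0,0,0,0,0,0,40],
    [0,0,0,0,0,0,40],
    [0,0,0,0,0,0,40],
    [0,0,0,0,0,0,40],
    [0,0,0,0,0,0,40],
    [0,0,0,0,0,0,40]
  ]
}}

```text
time_s: 25.9
eef_pos: [0.5729, -0.1514, 0.2391]
tool_rot: [-90.0, -0.0, -4.5]
ft_force: [0.2, -0.1, 0.2]
opening: 0.455
```

Run:
```python
from h import *
tiltpic("s15")
for k in range(6): get_image("scene")
tiltpic("s15b")
for n in("s15","s15b"): print(n,*beamrow(full(n)),*armrow(full(n)))
print(get_obs()['time_s'],get_obs()['eef_pos'])
cmp(("s7","s15b","s0"),"pics/cmp5.png")
```

```text
s15 194.7288675742334 [193.84 193.92 194.03 194.41 194.61 194.87 194.85 194.93 195.12 195.47] 197.5261627906885 [196.39 196.6  196.66 196.8  196.96 197.41 197.53 197.63 197.79 197.9
 198.33 198.36 198.64]
s15b 194.72839581302387 [193.86 193.94 193.99 194.44 194.62 194.86 194.84 194.89 195.12 195.46] 197.52662721892557 [196.4  196.59 196.66 196.79 196.96 197.42 197.53 197.64 197.78 197.89
 198.34 198.37 198.65]
26.3 [ 0.57294044 -0.15138997  0.2391095 ]
```

View pics/cmp5.png

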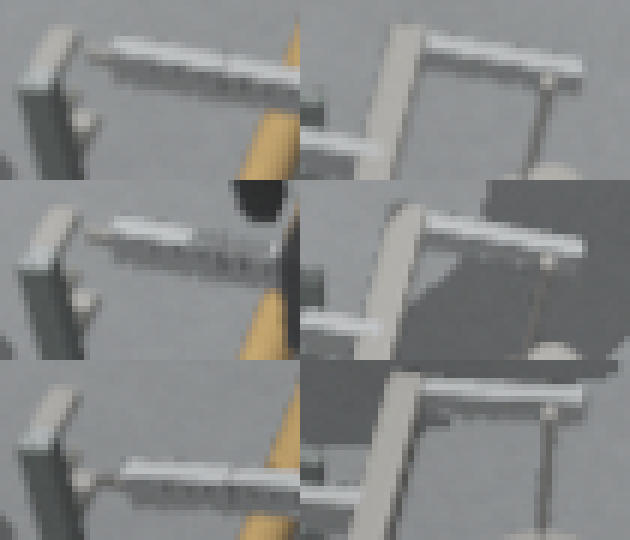

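Run:
```python
from h import *
w=camera_model("wrist");im=get_image("wrist")[:,:,::-1];cv2.imwrite("pics/w15.png",im)
p=np.load("stand.npy");n=np.array([-np.sin(p[2]),np.cos(p[2])]);e=get_obs()['eef_pos'];print("tcp y",(e[:2]-p[:2])@n)
for q in(.08,.09,.1):
  th=-.08;y=-(.04+q)-.091*th;z=.18+.091-(.04+q)*th
  P=[(*(p[:2]+n*(y+dy)+np.array([n[1],-n[0]])*(-.02)),z) for dy in(-.008,.008)]
  print(q,proj(w,P))
```

```text
tcp y -0.13856962069931275
0.08 [[337.53455821 283.55407997]
 [391.11513995 283.58087563]]
0.09 [[304.29937743 284.86278427]
 [358.1915552  284.86039559]]
0.1 [[270.59228256 286.20985867]
 [324.84022586 286.17630937]]
```

View pics/w15.png

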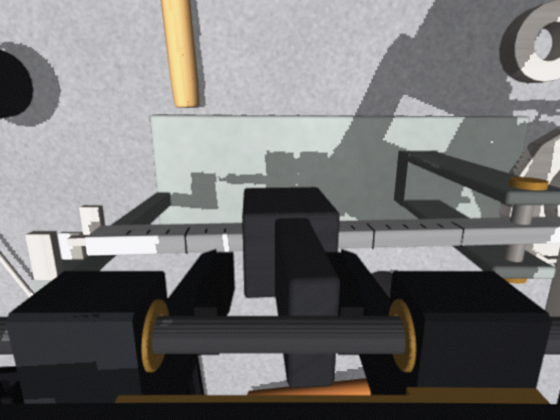

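```bash
python3 - <<'E'
from h import *
w=camera_model("wrist")
p=np.load("stand.npy");n=np.array([-np.sin(p[2]),np.cos(p[2])]);e=get_obs()['eef_pos']
# shift camera to pose of w13: tcp (.57279,-.15337,.23911)
d=np.array([.57279,-.15337,.23911])-e
for q in(.095,.1,.105):
  th=-.029;y=-(.04+q)-.091*th;z=.18+.091-(.04+q)*th
  P=[np.array((*(p[:2]+n*(y+dy)+np.array([n[1],-n[0]])*(-.02)),z))-d for dy in(-.008,.008)]
  print(q,proj(w,P))
E
python3 - <<'E'
import cv2
a=cv2.imread("pics/w13.png")[200:380,220:360];b=cv2.imread("pics/w15.png")[200:380,220:360]
cv2.imwrite("pics/ww.png",cv2.convertScaleAbs(cv2.resize(cv2.hconcat([a,b]),None,fx=2.8,fy=2.8),alpha=2))
E
```

```text
0.095 [[278.51824299 274.79976828]
 [329.35061539 274.77102699]]
0.1 [[262.6172054  275.02854014]
 [313.50490177 274.98764151]]
0.105 [[246.67319719 275.26174816]
 [297.62502157 275.208545  ]]
```

View pics/ww.png

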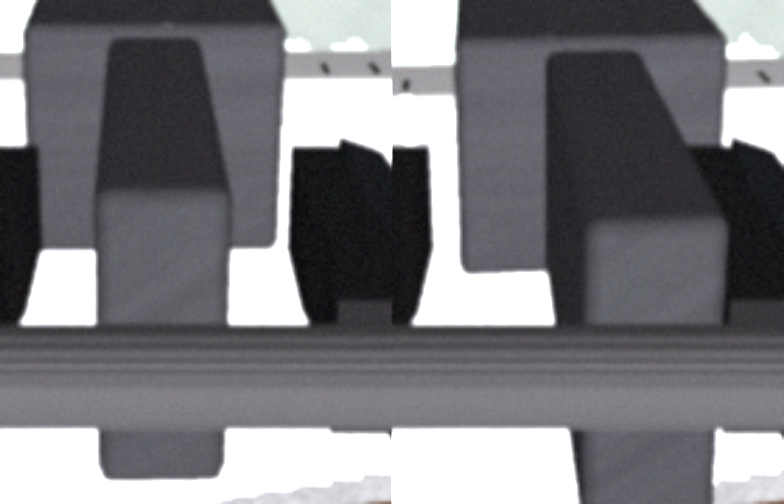

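Emit:
{"method": "servo_tool", "body": {
  "moves": [
    [0,0,-4,0,0,0,40],
    [0,0,-8,0,0,0,40],
    [0,0,-11,0,0,0,40],
    [0,0,-14,0,0,0,40],
    [0,0,-16,0,0,0,40],
    [0,0,-16,0,0,0,40],
    [0,0,-7,0,0,0,40],
    [0,0,-7,0,0,0,40],
    [0,0,-7,0,0,0,40],
    [0,0,-7,0,0,0,40],
    [0,0,-7,0,0,0,40],
    [0,0,-7,0,0,0,40]
  ]
}}

```text
time_s: 27.55
eef_pos: [0.5724, -0.1585, 0.2391]
tool_rot: [-90.0, -0.0, -4.5]
ft_force: [0.9, -0.9, -0.1]
opening: 0.456
```

Emit:
{"method": "servo_tool", "body": {
  "moves": [
    [0,0,0,0,0,0,40],
    [0,0,0,0,0,0,40],
    [0,0,0,0,0,0,40],
    [0,0,0,0,0,0,40],
    [0,0,0,0,0,0,40],
    [0,0,0,0,0,0,40],
    [0,0,0,0,0,0,40],
    [0,0,0,0,0,0,40],
    [0,0,0,0,0,0,40],
    [0,0,0,0,0,0,40],
    [0,0,0,0,0,0,40],
    [0,0,0,0,0,0,40]
  ]
}}

```text
time_s: 28.75
eef_pos: [0.5724, -0.1584, 0.2391]
tool_rot: [-90.0, -0.0, -4.5]
ft_force: [0.2, 0.2, -0.0]
opening: 0.455
```

Run:
```python
from h import *
tiltpic("s16")
for k in range(5): get_image("scene")
tiltpic("s16b")
for n in("s16","s16b"):
    b=beamrow(full(n))[0];print(n,b,"tilt",-.08+.16*(b-194.74)/9.86,armrow(full(n))[0])
cv2.imwrite("pics/w16.png",get_image("wrist")[:,:,::-1])
print(get_obs()['time_s'],get_obs()['eef_pos'])
```

```text
s16 201.13460497834876 tilt 0.023766409384969628 194.68004587155028
s16b 201.1308251096429 tilt 0.023705072773109792 194.69600938966155
29.15 [ 0.57237675 -0.15834081  0.23911142]
```

View pics/w16.png

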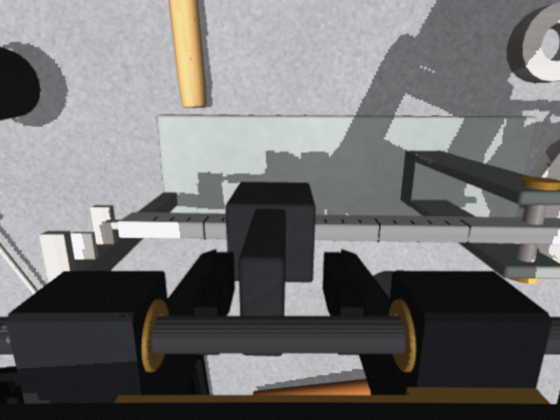

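Emit:
{"method": "servo_tool", "body": {
  "moves": [
    [0,0,3,0,0,0,40],
    [0,0,5,0,0,0,40],
    [0,0,7,0,0,0,40],
    [0,0,8,0,0,0,40],
    [0,0,8,0,0,0,40],
    [0,0,0,0,0,0,40],
    [0,0,0,0,0,0,40],
    [0,0,0,0,0,0,40],
    [0,0,0,0,0,0,40],
    [0,0,0,0,0,0,40],
    [0,0,0,0,0,0,40],
    [0,0,0,0,0,0,40]
  ]
}}

```text
time_s: 30.35
eef_pos: [0.5724, -0.1583, 0.2391]
tool_rot: [-90.0, -0.0, -4.5]
ft_force: [0.5, 0.0, -0.2]
opening: 0.453
```

Emit:
{"method": "servo_tool", "body": {
  "moves": [
    [0,0,0,0,0,0,40],
    [0,0,0,0,0,0,40],
    [0,0,0,0,0,0,40],
    [0,0,0,0,0,0,40],
    [0,0,0,0,0,0,40],
    [0,0,0,0,0,0,40],
    [0,0,0,0,0,0,40],
    [0,0,0,0,0,0,40],
    [0,0,0,0,0,0,40],
    [0,0,0,0,0,0,40],
    [0,0,0,0,0,0,40],
    [0,0,0,0,0,0,40]
  ]
}}

```text
time_s: 31.55
eef_pos: [0.5724, -0.1584, 0.2391]
tool_rot: [-90.0, 0.0, -4.5]
ft_force: [1.2, -0.1, 0.0]
opening: 0.453
```

Run:
```python
from h import *
tiltpic("s17")
for k in range(5): get_image("scene")
tiltpic("s17b")
for n in("s17","s17b"):
    b=beamrow(full(n))[0];print(n,b,"tilt",-.08+.16*(b-194.74)/9.86,armrow(full(n))[0])
print(get_obs()['time_s'],get_obs()['eef_pos'])
```

```text
s17 200.5947299651353 tilt 0.015005760083331071 194.8663522012415
s17b 200.62274159661655 tilt 0.015460309884244072 194.87191358023077
31.9 [ 0.57238718 -0.15831709  0.23909508]
```

Emit:
{"method": "servo_tool", "body": {
  "moves": [
    [0,0,3,0,0,0,40],
    [0,0,6,0,0,0,40],
    [0,0,8,0,0,0,40],
    [0,0,9.5,0,0,0,40],
    [0,0,9.5,0,0,0,40],
    [0,0,0,0,0,0,40],
    [0,0,0,0,0,0,40],
    [0,0,0,0,0,0,40],
    [0,0,0,0,0,0,40],
    [0,0,0,0,0,0,40],
    [0,0,0,0,0,0,40],
    [0,0,0,0,0,0,40]
  ]
}}

```text
time_s: 33.1
eef_pos: [0.5724, -0.1583, 0.2391]
tool_rot: [-90.0, -0.0, -4.5]
ft_force: [0.4, -0.2, -1.0]
opening: 0.455
```

Emit:
{"method": "servo_tool", "body": {
  "moves": [
    [0,0,0,0,0,0,40],
    [0,0,0,0,0,0,40],
    [0,0,0,0,0,0,40],
    [0,0,0,0,0,0,40],
    [0,0,0,0,0,0,40],
    [0,0,0,0,0,0,40],
    [0,0,0,0,0,0,40],
    [0,0,0,0,0,0,40],
    [0,0,0,0,0,0,40],
    [0,0,0,0,0,0,40],
    [0,0,0,0,0,0,40],
    [0,0,0,0,0,0,40]
  ]
}}

```text
time_s: 34.3
eef_pos: [0.5724, -0.1584, 0.2391]
tool_rot: [-90.0, -0.0, -4.5]
ft_force: [-1.1, -0.9, 0.1]
opening: 0.449
```

Run:
```python
from h import *
tiltpic("s18")
for k in range(5): get_image("scene")
tiltpic("s18b")
for n in("s18","s18b"):
    b=beamrow(full(n))[0];print(n,b,"tilt",-.08+.16*(b-194.74)/9.86,armrow(full(n))[0])
cv2.imwrite("pics/w18.png",get_image("wrist")[:,:,::-1])
print(get_obs()['time_s'],get_obs()['eef_pos'])
cmp(("s7","s18b","s0"),"pics/cmp8.png")
```

```text
s18 200.00246212119202 tilt 0.005394922859099649 195.17479674796323
s18b 200.00888186571572 tilt 0.005499097212425377 195.15909090908696
34.7 [ 0.57239078 -0.15836144  0.23910682]
```

View pics/cmp8.png

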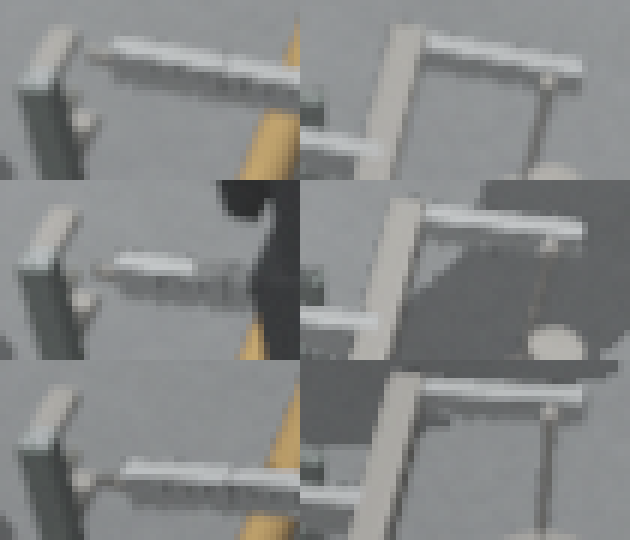

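View pics/w18.png

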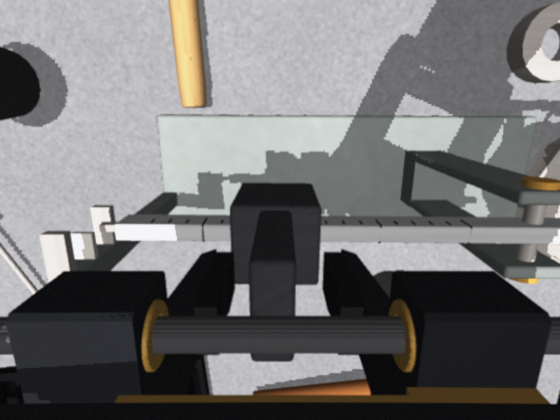

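Emit:
{"method": "servo_tool", "body": {
  "moves": [
    [0,-10,0,0,0,0,44],
    [0,-30,0,0,0,0,44],
    [0,-60,0,0,0,0,44],
    [0,-95,0,0,0,0,44],
    [0,-120,0,0,0,0,44],
    [0,-120,0,0,0,0,44],
    [0,-120,0,0,0,0,44],
    [0,-120,0,0,0,0,44],
    [0,-120,0,0,0,0,44],
    [0,-120,0,0,0,0,44],
    [0,-120,0,0,0,0,44],
    [0,-120,0,0,0,0,44]
  ]
}}

```text
time_s: 35.9
eef_pos: [0.5724, -0.1584, 0.3589]
tool_rot: [-90.0, 0.0, -4.5]
ft_force: [-0.6, 0.7, 0.4]
opening: 0.497
```

Emit:
{"method": "servo_tool", "body": {
  "moves": [
    [0,0,0,0,0,0,44],
    [0,0,0,0,0,0,44],
    [0,0,0,0,0,0,44],
    [0,0,0,0,0,0,44],
    [0,0,0,0,0,0,44],
    [0,0,0,0,0,0,44],
    [0,0,0,0,0,0,44],
    [0,0,0,0,0,0,44],
    [0,0,0,0,0,0,44],
    [0,0,0,0,0,0,44],
    [0,0,0,0,0,0,44],
    [0,0,0,0,0,0,44]
  ]
}}

```text
time_s: 37.1
eef_pos: [0.5724, -0.1584, 0.3591]
tool_rot: [-90.0, -0.0, -4.5]
ft_force: [0.6, -0.0, -0.0]
opening: 0.501
```

Run:
```python
from h import *
tiltpic("s19")
for k in range(5): get_image("scene")
tiltpic("s19b")
for n in("s19","s19b"):
    b=beamrow(full(n))[0];print(n,b,"tilt",-.08+.16*(b-194.74)/9.86,armrow(full(n))[0])
im=get_image("wrist");cv2.imwrite("pics/w19.png",im[:,:,::-1])
print(get_obs()['time_s'],get_obs()['eef_pos'])
```

```text
s19 199.98869990678327 tilt 0.005171600921432193 194.86666666664192
s19b 200.00438596489187 tilt 0.005426141418123462 194.88235294115051
37.5 [ 0.57238689 -0.15833983  0.35912877]
```

View pics/s19b.png

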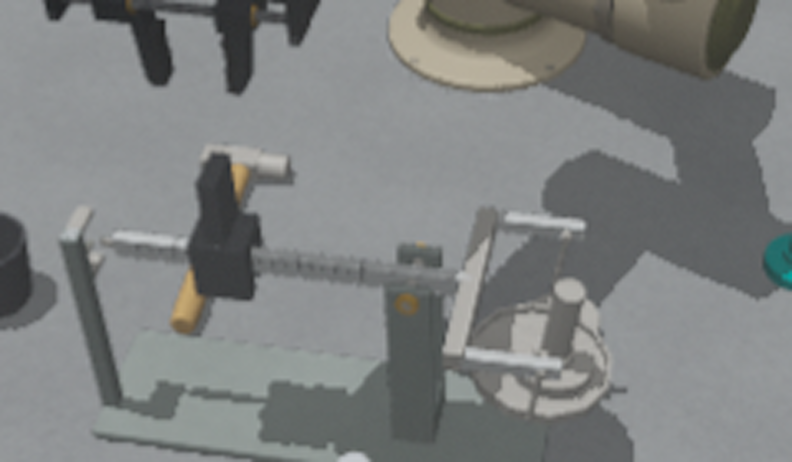

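View pics/w19.png

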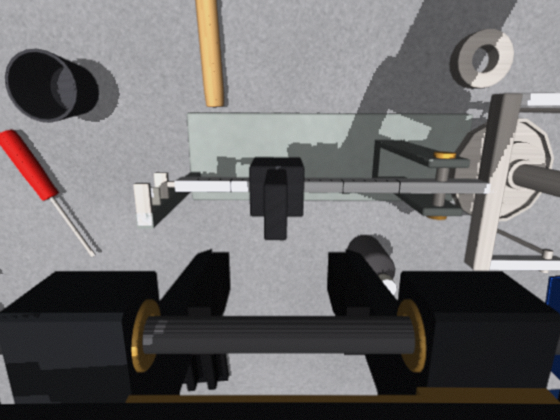

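The beam is steady near +0.005 rad and the hand is clear above it. The hub stands upright in the pan and the bystanders look untouched, so I am handing in.

```bash
python3 -c "
from bench import hand_in;print(hand_in())"
```

```text
the job is handed in; nothing more can be done
None
```

I stood the grey hub upright in the pan, released it and backed the gripper away. I then slid the poise by its lug until the beam floated near level, and handed in at about 37.5 s of the 72 s allowed.

**Final checks:**
- **Beam tilt:** two scene pictures about 0.3 s apart put it at +0.005 rad both times, with the arm clear above the beam. I scaled this between pictures of the two stops.
- **Disagreement on tilt:** the same measurement on the fork arm gave about +0.013 rad just before I withdrew. Its row then shifted with the changed shadow to read about +0.025, so I trusted the beam-end reading. All of these are inside 0.03 rad.
- **Hub:** it looks upright and roughly central in the pan in the last scene picture.
- **Bystanders:** the hammer, oil bottle and collar look undisturbed in the last pictures. The bush was not in those views, and I never went near it after picking up the hub. I did not measure any of their positions again.

**What went less cleanly:**
- **Poise:** it overshot and needed several pushes in both directions, because pushing it rocked the beam more than my model predicted.
- **Lowering the hub:** I briefly pressed the pan against its stop with about 17 N.
- **Top camera:** it was about 6 mm off on the hub's position, so I used the wrist camera for the grasp.

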